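# Check a tuner cam on centres and leave it at full lift

## Task

The antenna tuner's cam spindle sits between centres in the checking jig, with the dial gauge's sprung plunger riding on the cam. Turn the spindle by its star handle and watch the gauge: first bring the cam to its lowest point and pause there, then turn it on to its highest point and leave it standing there, let go. Work only the handle: do not touch the gauge, its plunger or its needle, and do not shift the things around the jig.

Things in the scene. Friction and masses are not known exactly. Their poses are not given: they have to be found in the camera images.
- jig: Checking jig, fixed to the table: grey plate 120 (x) x 220 (y) x 16 mm, with a tongue on its +x side that carries the gauge. Two aluminium posts at y = -88 and +88 mm (36 x 24 mm, tops 112 mm above the table) hold the steel spindle between centres, along the jig's y, 100 mm above the table. Origin: on the table, under the plate's middle and the spindle. z up, x points to the gauge.
- star_centre (a point): Centre of the star handle, on the spindle's axis: y = 25 mm of the jig, 100 mm above the table; axes as the jig's. Hub 26 mm diameter, 20 mm wide; four steel arms 8 mm thick at right angles, each ending in a black barrel centred 55 mm from the axis. Barrels lie parallel to the spindle, 16 mm in diameter, 18 mm long between flat ends (a good grip from above).
- spindle (a joint): Turn of spindle and star (rad), endless both ways. At 0 one arm points straight up, the others at quarter turns; positive tips the upper arm towards the jig's +x (the gauge). Friction of about 0.1 N m holds it where it is left; turning takes up to about 4 N at a barrel. The cam is clamped on the spindle at an unknown angle, different each time, and turns rigidly with it.
- cam_axis (a point): Point on the spindle's axis in the middle of the cam, y = -35 mm of the jig. The cam is a plain round steel disc, 40 mm diameter, 14 mm wide, set 8 mm off-centre on the spindle. The plunger's flat tip rides on its +x side at the spindle's height. This point does not turn with the cam.
- plunger (a joint): Travel of the gauge's sprung plunger (m): 0 at the cam's lowest point, 0.016 at its highest; grows as the cam pushes the plunger towards the jig's +x. Travel = 0.008 x (1 - cos(a)), a being the spindle's turn from the lowest point. The spring presses with 3.5 to 5.5 N.
- needle (a joint): Turn of the gauge's black needle (rad), clockwise seen from above: 200 rad per metre of plunger travel, so 0 at the cam's lowest point and 3.2 at its highest. At 0 it points to the jig's -x (towards the spindle), at 3.2 nearly to +x; it sweeps over the +y half of the dial.
- gauge: Dial gauge with a round black case 72 mm in diameter and a white face looking up, 111 mm above the table, on an aluminium stand; the dial's centre is at x = 100, y = -35 mm of the jig. Its origin is the jig's origin. Not to be touched.
- microphone: Bystander: desk microphone on a round foot, 84 mm wide, 138 mm high. Origin under its middle.
- morse_key: Bystander: Morse key on a 75 x 90 mm plate, 41 mm high. Origin under its middle.
- parts_cup: Bystander: open grey plastic cup, 64 mm wide, 50 mm high. Origin under its middle.

How it is judged:
By the outcome, as a careful person would: the job done as asked, in the order asked, and still so for the second after the job is handed in, with the robot touching nothing.
It also fails if it takes over 67 s, if anything falls off the work surface, if the arm or the gripper's body presses on something with over 40 N, if the wrist force passes 120 N, or if a joint passes its speed limit or range.

## Robot

A 6-joint arm with a two-finger parallel gripper is mounted at the origin on the work surface. World frame = base frame: x ahead of the robot, y to its left, z up, the work surface at z = 0. Lengths are in m, angles in rad, forces in N, time in s.
With the tool pointing down it reaches from about 0.35 to 0.8 m from the base axis. Payload 7.3 kg.
Tool frame: the origin (TCP) lies midway between the tips of the shut fingers; the grasp point (between the pads) lies 19 mm behind it; z points along the fingers, y is the direction in which the jaws open and shut (so a half turn about z gives the same grasp; the last joint's range is limited). The gripper opens to 85 mm and grips with 20 to 120 N. Pads are 22 mm wide; open, the fingers measure 114 mm over their backs; the gripper's body (76 mm by 85 mm) begins 54 mm behind the grasp point. The pads swing forward as they close: fully open they stand 13 mm farther back than shut.
Start: joints at [-1.471, 0.342, 1.524, -0, 1.275, -0.146], TCP at [0.128, -0.509, 0.231] pointing down, gripper open.
Joint ranges: [-2.53, 2.53], [-0.77, 2.02], [0.04, 2.7], [-1, 4.14], [0.28, 2.66], [-3.11, 3.11]. Speed limits (rad/s): [2.57, 2.57, 3.14, 3.14, 3.14, 3.14].

## Interface

Orientations are given as a rotation vector (axis times angle).
In Python, from bench import get_obs, eyes, hand_in gives the robot as it stands.
- The arm moves only by the tool servo_tool, never from a script. Its arguments are lists of equal length, an entry for each row: "xyz": the shift along the tool's x, y, z in m, a list of three; "turn": the turn about the tool's z in degrees. A call has 1 to 5 rows; each row is the pose to reach, as a shift and turn from the pose measured when the call began, along the tool's axes at that moment; what a row does not reach only later rows make up. A row lasts 1/10 s, in which the tool goes at most 50 mm and 8.59 degrees, less where a joint would pass 70% of its speed; a pose out of reach is approached as far as the arm can. A call with a gripper value outside its range is refused whole. "fingers" is the closure in counts, from 0 (fully open) to 255 (shut), set as the call begins (left out, the last holds). The fingers move at their own pace and stop on an object; "force" is the grip in N (left out, the last holds). Time passes only in rows, so rows that repeat a pose let the fingers close. It gives the time, the measured TCP pose, the force and the opening at its end, in the units of the state.
- get_obs(): the state, without advancing time (a new reading comes with each control period).
- eyes.snapshot(name): name is "scene" or "top" or "wrist"; returns a dict with "pixels" (384x512x3 uint8, blue, green, red), "fx", "fy", "cx", "cy" (pixels), "D" ([k1, k2, p1, p2, k3] as OpenCV has them; the pictures are not rectified), "world_from_camera" (4x4, takes a point from camera to world coordinates); the wrist camera has in their place "hand_eye" (4x4, takes a point from camera to tool coordinates, whose origin is the TCP and whose axes are the flange's). Camera axes: x right, y down, z forward; pixel columns grow to the right and rows downward; lengths in m; the calibration is good to about 2 mm. A picture is of the moment at which its call begins: read the wrist's pose just before it. There is no depth.
- hand_in(): hands the job in, once; it reports no verdict.
The state is a dict: "time_s": time; "q": joint angles; "qvel": joint speeds; "effort": joint torques, N m; "ee_pos": TCP position; "orientation": TCP orientation; "force": force on the tool from outside, world axes, zero at the start; "ft_torque": the same for the moment, N m; "gripper_width": finger opening in m.
Only numpy, scipy, OpenCV 4.12 (cv2) and the standard library are available. Lean on these libraries where they do the work, as an engineer would, in place of code of your own. Each camera call takes 0.05 s, during which the arm holds its last target.

## Working session

There is one attempt and no reset: what is moved stays moved. The work goes in short steps, Python scripts to look and compute and a tool call to move; the robot and the scene stay as the last step left them, time stands still between calls to the robot, and variables do not carry over. Pictures are saved under pics/ and viewed, and the job is handed in when it is done.

Besides the shell and the picture viewer there is one more tool, called after "Emit:" by a JSON object that holds its "method" and its "body", one argument or row to a line. servo_tool: Moves the arm, as the interface text tells. Its arguments: {"type":"object","properties":{"xyz":{"type":"array","items":{"type":"array","items":{"type":"number"}}},"turn":{"type":"array","items":{"type":"number"}},"fingers":{"type":"number"},"force":{"type":"number"}},"required":["xyz","turn"]}

```bash
mkdir -p pics; ls
cat > h.py <<'E'
import cv2,numpy as np
from bench import get_obs,eyes,hand_in
def snap(n,f):
    s=eyes.snapshot(n); cv2.imwrite('pics/'+f,s['pixels']); np.save('pics/'+f[:-4]+'.npy',s,allow_pickle=True); return s
def load(f): return np.load('pics/'+f+'.npy',allow_pickle=True).item()
def K(s): return np.array([[s['fx'],0,s['cx']],[0,s['fy'],s['cy']],[0,0,1.]])
def ray(s,uv,z,T=None):
    T=s['world_from_camera'] if T is None else T
    T=np.array(T)
    p=cv2.undistortPoints(np.array(uv,float).reshape(-1,1,2),K(s),np.array(s['D'],float)).reshape(-1,2)
    d=np.c_[p,np.ones(len(p))]@T[:3,:3].T; o=T[:3,3]
    return o+d*((z-o[2])/d[:,2])[:,None]
def proj(s,P,T=None):
    T=np.array(s['world_from_camera'] if T is None else T); C=np.linalg.inv(T)
    r,_=cv2.Rodrigues(C[:3,:3]); return cv2.projectPoints(np.array(P,float).reshape(-1,3),r,C[:3,3],K(s),np.array(s['D'],float))[0].reshape(-1,2)
def crop(f,u0,v0,u1,v1,k,out):
    im=cv2.imread('pics/'+f)[v0:v1,u0:u1]; cv2.imwrite('pics/'+out,cv2.resize(im,None,fx=k,fy=k,interpolation=cv2.INTER_CUBIC))
E
python3 - <<'E'
from h import *
for n in('scene','top'):
    s=snap(n,n+'0.png'); print(s['fx'],s['fy'],s['cx'],s['cy'],s['D']);print(np.round(s['world_from_camera'],3))
o=get_obs();print(o)
s=snap('wrist','wrist0.png');print(s['hand_eye'])
E
```

```text
pics
377.5379597959988 377.5379597959988 256.1005152347651 190.84656922092353 [0.03088586 0.         0.         0.         0.        ]
[[-0.693  0.554 -0.461  0.981]
 [ 0.721  0.528 -0.449  0.467]
 [-0.005 -0.644 -0.765  0.774]
 [ 0.     0.     0.     1.   ]]
375.0528551742999 375.0528551742999 253.0456315089929 191.23622151339222 [-0.02614903  0.          0.          0.          0.        ]
[[-0.019 -0.987  0.161  0.476]
 [-1.     0.015 -0.025  0.066]
 [ 0.023 -0.162 -0.987  0.874]
 [ 0.     0.     0.     1.   ]]
{'time_s': 0.1, 'q': array([-1.47101022e+00,  3.42678949e-01,  1.52490502e+00, -6.93041131e-06,
        1.27542000e+00, -1.45972191e-01]), 'qvel': array([-5.67646991e-04, -1.68698257e-03, -3.13207319e-03,  7.67568568e-05,
        6.36550828e-04, -1.49731710e-04]), 'effort': array([ 1.80319927e-03, -4.34448123e+01, -2.46490788e+01, -9.97200573e-05,
        4.68097947e-03, -1.31487457e-05]), 'ee_pos': array([ 0.12772613, -0.50885904,  0.23068777]), 'orientation': array([-3.11650374e+00, -3.84895672e-01, -4.07619550e-05]), 'force': array([-0.44700923, -0.71995986, -0.50920862]), 'ft_torque': array([ 0.01812833, -0.06343848, -0.01785954]), 'gripper_width': 0.08530238498870123}
[[-3.06713165e-04 -9.66285498e-01 -2.57472800e-01  6.37020706e-02]
 [ 9.99999928e-01 -2.38852103e-04 -2.94842094e-04  4.82675034e-04]
 [ 2.23403720e-04 -2.57472872e-01  9.66285501e-01 -1.43205573e-01]
 [ 0.00000000e+00  0.00000000e+00  0.00000000e+00  1.00000000e+00]]
```

View pics/scene0.png

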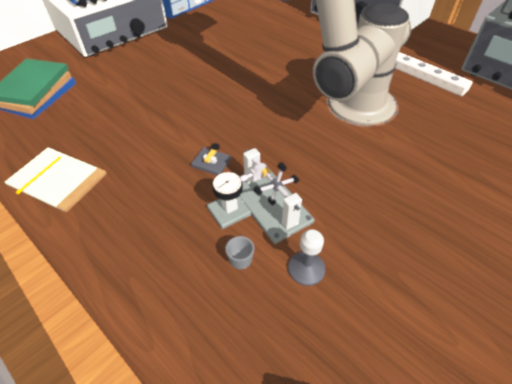

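View pics/top0.png

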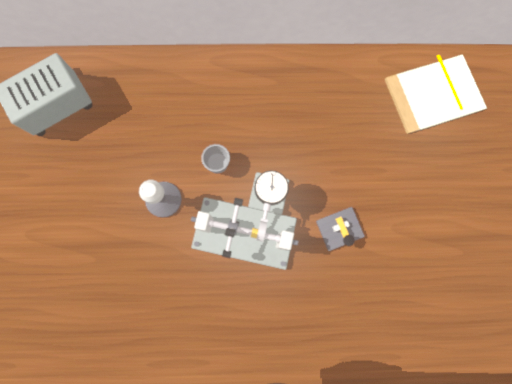

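Run:
```python
from h import *
crop('top0.png',180,160,310,275,6,'t0c.png')
crop('scene0.png',190,130,330,250,5,'s0c.png')
```

```text
(no output)
```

View pics/t0c.png

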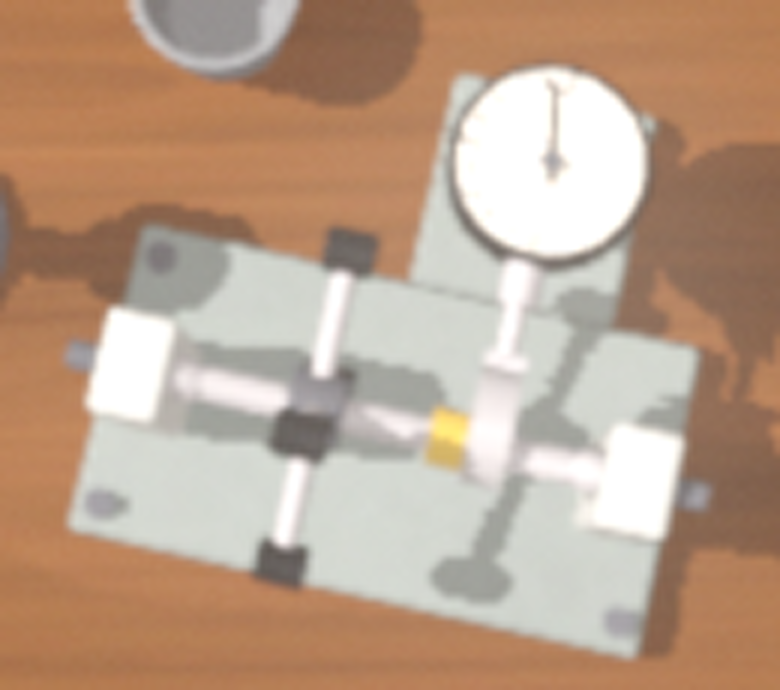

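View pics/s0c.png

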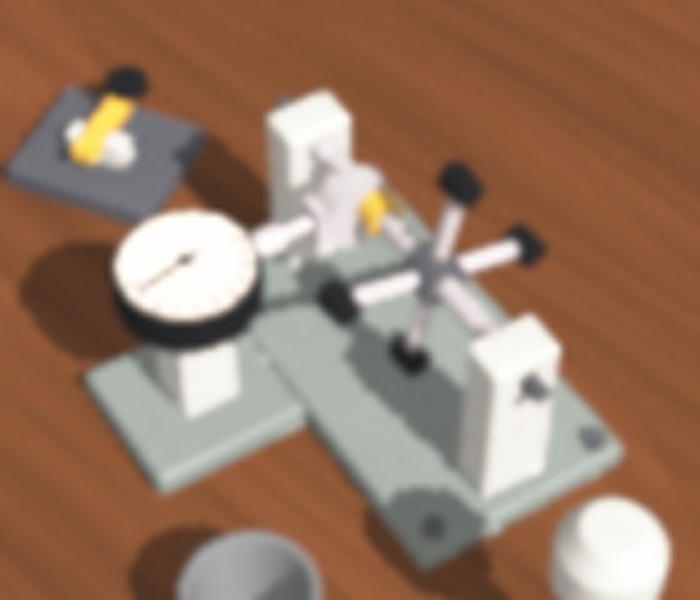

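```bash
cat > fit.py <<'E'
from h import *
from scipy.optimize import least_squares
s=load('top0')
def up(p): p=np.array(p,float); return np.array([180,160])+(p+.5)/6-.5
J=[(60,110,16),(60,-110,16),(-60,-110,16),(-60,110,16),(0,88,112),(0,-88,112),(100,-35,111)]
px=up([(145,227),(697,350),(635,657),(70,528),(134,365),(637,480),(550,163)])
bar=up([(351,250),(303,433),(281,563)])
def W(p,X):
    X=np.atleast_2d(X)/1000.;c,n=np.cos(p[2]),np.sin(p[2]); return np.c_[p[0]+c*X[:,0]-n*X[:,1],p[1]+n*X[:,0]+c*X[:,1],X[:,2]]
def barP(th): return [(55*np.sin(t),25,100+55*np.cos(t)) for t in (th+np.pi/2,th,th-np.pi/2)]
def res(p): return np.r_[(proj(s,W(p,J))-px).ravel(),(proj(s,W(p,barP(p[3])))-bar).ravel()]
if __name__=='__main__':
    for t0 in(-.3,.2):
        r=least_squares(res,[.4,.1,-.2,t0],loss='soft_l1'); print(r.x,np.degrees(r.x[2:]),r.cost); print(np.round(res(r.x).reshape(-1,2),2))
    p=r.x; print(W(p,[[0,25,100],[100,-35,111]])); 
    s2=load('scene0'); q=proj(s2,W(p,J+barP(p[3]))); print(np.round((q-[190,130])*5))
    n=ray(s,up([(553,85),(550,163)]),.112); d=(n[0]-n[1])[:2]; a=np.arctan2(d[1],d[0])-p[2]; print('needle cw from -x deg',180-np.degrees(a))
    import json; json.dump(list(p),open('jig.json','w'))
E
python3 fit.py
```

```text
[ 0.52094745  0.06595755 -0.24065022 -0.2092914 ] [-13.78824189 -11.99151363] 1.4660608287817019
[[-0.37 -0.92]
 [ 0.76 -0.32]
 [ 0.34  0.42]
 [-0.65  0.16]
 [-0.23 -0.01]
 [ 0.67  0.1 ]
 [ 0.04 -0.22]
 [-0.12  0.43]
 [-0.22 -0.06]
 [-0.04  0.1 ]]
[ 0.52094745  0.06595755 -0.24065022 -0.20929139] [-13.78824186 -11.9915131 ] 1.4660608287816803
[[-0.37 -0.92]
 [ 0.76 -0.32]
 [ 0.34  0.42]
 [-0.65  0.16]
 [-0.23 -0.01]
 [ 0.67  0.1 ]
 [ 0.04 -0.22]
 [-0.12  0.43]
 [-0.22 -0.06]
 [-0.04  0.1 ]]
[[0.52690581 0.09023713 0.1       ]
 [0.60972408 0.00813272 0.111     ]]
[[418. 551.]
 [188. 257.]
 [375. 170.]
 [620. 440.]
 [508. 339.]
 [302. 109.]
 [180. 258.]
 [332. 299.]
 [453. 180.]
 [518. 239.]]
needle cw from -x deg 169.9322940480711
```

Run:
```python
from h import *; from fit import W
import json; p=json.load(open('jig.json'))
for nm,(u0,v0,u1,v1) in {'scene':(235,140,295,190),'top':(235,205,285,255)}.items():
    s=load(nm+'0'); im=s['pixels']
    outs=[]
    for a in(None,149.5,-149.5):
        k=8;c=cv2.resize(im[v0:v1,u0:u1],None,fx=k,fy=k,interpolation=cv2.INTER_CUBIC)
        if a is not None:
            ar=np.radians(a); cx,cz=-8*np.cos(ar),100+8*np.sin(ar)
            t=np.linspace(0,2*np.pi,60)
            for y in(-42,-28):
                q=proj(s,W(p,np.c_[cx+20*np.cos(t),0*t+y,cz+20*np.sin(t)]))
                cv2.polylines(c,[np.int32((q-[u0,v0]+.5)*k)],True,(0,0,255) if y>-30 else (0,255,0),1)
        outs.append(c)
    o=np.hstack(outs); o=cv2.resize(o,None,fx=800/o.shape[1],fy=800/o.shape[1]) if o.shape[1]>800 else o
    cv2.imwrite('pics/cam_%s.png'%nm,o)
```

```text
(no output)
```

View pics/cam_scene.png

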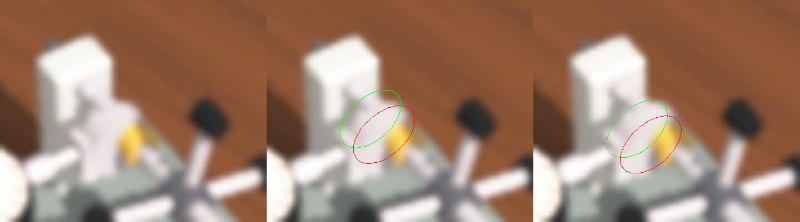

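View pics/cam_top.png

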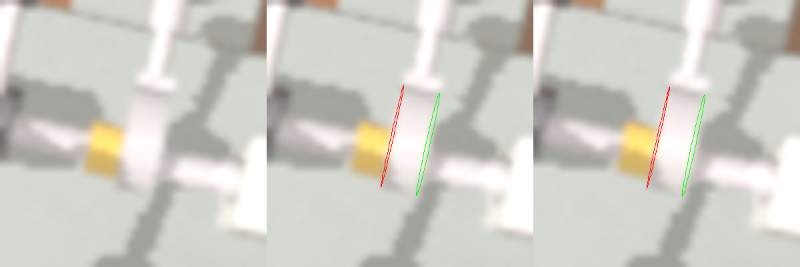

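View pics/wrist0.png

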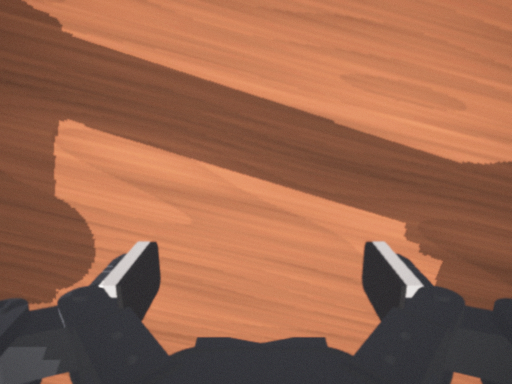

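```bash
cat > go.py <<'E'
from h import *; from fit import W
import json
from scipy.spatial.transform import Rotation as Ro
p=json.load(open('jig.json'))
def pose():
    o=get_obs(); return np.array(o['ee_pos']),Ro.from_rotvec(o['orientation']).as_matrix(),o
def injig(P):
    d=np.array(P)-[p[0],p[1],0]; c,n=np.cos(p[2]),np.sin(p[2]); return np.array([c*d[0]+n*d[1],-n*d[0]+c*d[1],d[2]])*1000
def delta(X):  # jig mm target of TCP
    P,R,o=pose(); d=R.T@(W(p,X)[0]-P); yaw=np.degrees(np.arctan2(R[1,0],R[0,0])); return np.round(d,4), 'turn',round(yaw-np.degrees(p[2]),2)
def wristT(s):
    P,R,o=pose(); T=np.eye(4);T[:3,:3]=R;T[:3,3]=P; return T@np.array(s['hand_eye'])
E
python3 - <<'E'
from go import *
print(delta([54,25,200]),injig(pose()[0]))
E
```

```text
(array([ 0.5807, -0.4587,  0.0314]), 'turn', np.float64(27.87)) [-244.86609404 -652.03090256  230.78988985]
```

Emit:
{"method": "servo_tool", "body": {
  "xyz": [
    [0.04,-0.03,-0.01],
    [0.08,-0.06,-0.02],
    [0.12,-0.09,-0.03],
    [0.155,-0.12,-0.04],
    [0.19,-0.15,-0.04]
  ],
  "turn": [5,10,15,20,27.87],
  "fingers": 0,
  "force": 20
}}

```text
time_s: 0.65
ee_pos: [0.275, -0.3183, 0.2721]
orientation: [3.119, -0.369, 0.002]
force: [0.5, -1.0, 0.7]
gripper_width: 0.0854
```

Run:
```python
from go import *
print(delta([54,25,220]),injig(pose()[0]),pose()[2]['q'])
```

```text
(array([ 0.2035, -0.4558,  0.0523]), 'turn', np.float64(0.29)) [-147.23036049 -431.81936801  272.13321184] [-1.04140953e+00  1.13800418e-01  1.71043319e+00  7.80441306e-04
  1.31622544e+00  7.64745707e-01]
```

Emit:
{"method": "servo_tool", "body": {
  "xyz": [
    [0.02,-0.045,0],
    [0.04,-0.09,0],
    [0.06,-0.135,0.01],
    [0.08,-0.18,0.02],
    [0.1,-0.225,0.025]
  ],
  "turn": [0.3,0.3,0.3,0.3,0.3]
}}

```text
time_s: 1.15
ee_pos: [0.4251, -0.1212, 0.2466]
orientation: [3.119, -0.377, 0.001]
force: [0.0, 0.5, 0.4]
gripper_width: 0.0853
```

Emit:
{"method": "servo_tool", "body": {
  "xyz": [
    [0.02,-0.045,0.005],
    [0.04,-0.09,0.01],
    [0.06,-0.135,0.015],
    [0.08,-0.18,0.02],
    [0.1,-0.225,0.025]
  ],
  "turn": [0,0,0,0,0]
}}

```text
time_s: 1.65
ee_pos: [0.5767, 0.0755, 0.221]
orientation: [3.118, -0.377, 0.0]
force: [-0.3, -0.6, 1.7]
gripper_width: 0.0853
```

Run:
```python
from go import *
print(delta([54,25,200]),injig(pose()[0]),pose()[2]['q'],pose()[2]['time_s'])
s=snap('wrist','w1.png');snap('scene','s1.png');snap('top','t1.png')
```

```text
(array([ 0.0021, -0.0025,  0.021 ]), 'turn', np.float64(0.01)) [ 51.88519783  22.51392255 221.0349535 ] [-1.32863046e-03  4.53989892e-01  1.37896127e+00 -5.85124803e-04
  1.30855638e+00  1.81008490e+00] 1.65
```

View pics/w1.png

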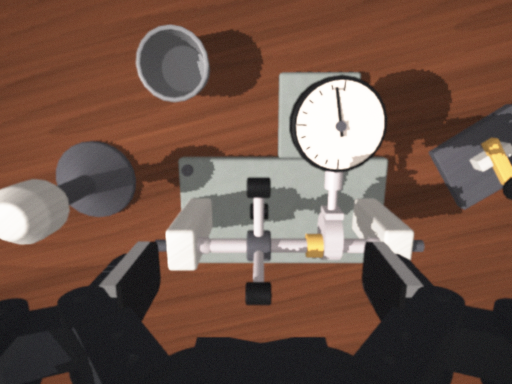

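View pics/t1.png

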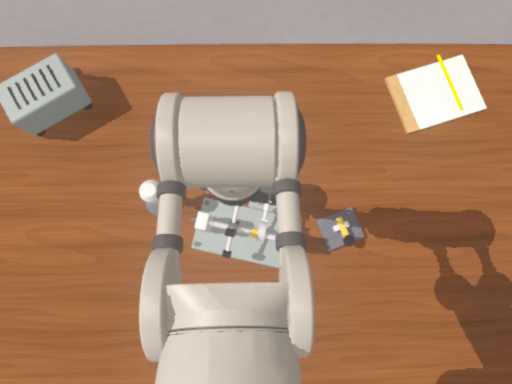

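View pics/s1.png

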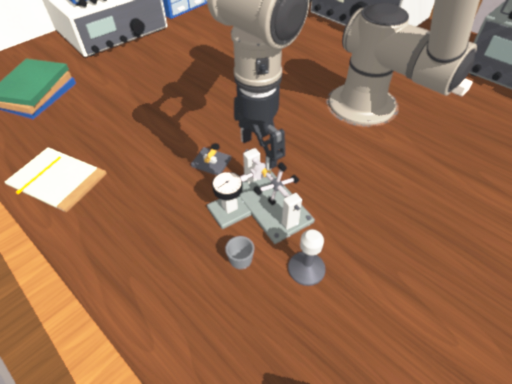

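Run:
```python
from go import *; from fit import J
s=load('w1'); T=wristT(s); np.save('w1T.npy',T)
for t in(-12,78,168,-102):
    r=np.radians(t); print(t,proj(s,W(p,[55*np.sin(r),25,100+55*np.cos(r)]),T).round(1))
print(proj(s,W(p,J),T).round(1)); print(proj(s,W(p,[0,25,100]),T))
crop('w1.png',160,60,430,280,3,'w1c.png')
crop('scene0.png',240,150,310,210,10,'s0d.png')
```

```text
-12 [[255.8 289.7]]
78 [[256.5 184.1]]
168 [[257.3 210. ]]
-102 [[256.8 292.3]]
[[175.5 155.9]
 [388.1 156.6]
 [377.3 262.3]
 [182.1 261.7]
 [178.4 248.8]
 [396.7 249.5]
 [338.4 122.9]]
[[256.66863199 242.90907596]]
```

View pics/w1c.png

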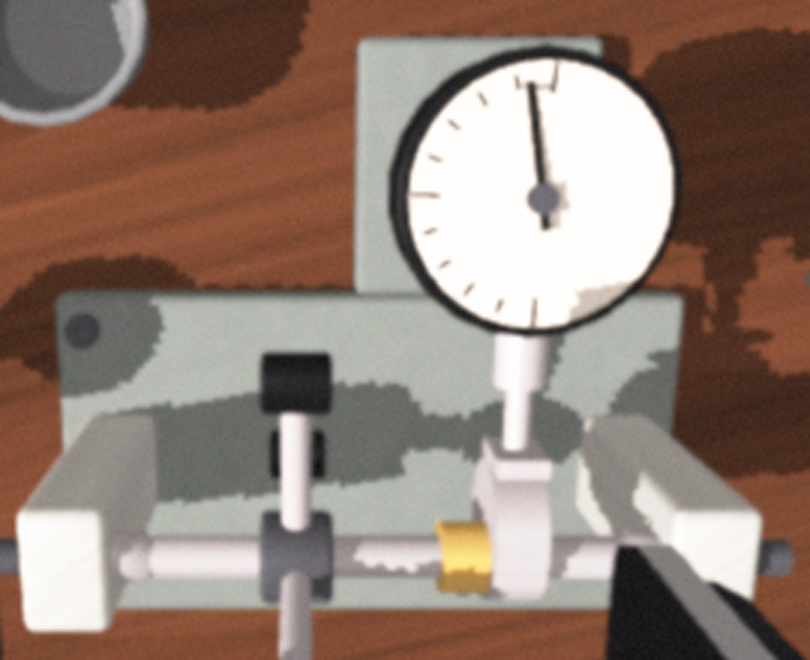

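Run:
```python
from go import *
p[0]+=(-.0012*np.cos(p[2])+.0005*np.sin(p[2])); p[1]+=(-.0012*np.sin(p[2])-.0005*np.cos(p[2]))
json.dump(p,open('jig.json','w'))
s=load('w1'); T=np.load('w1T.npy'); im=s['pixels']; u0,v0,u1,v1=300,190,370,270;k=5; outs=[]
off=np.array([335,0])
o=np.array([1.,1.])
for a in(None,149.5,-149.5):
    c=cv2.resize(im[v0:v1,u0:u1],None,fx=k,fy=k,interpolation=cv2.INTER_CUBIC)
    if a is not None:
        ar=np.radians(a); cx,cz=-8*np.cos(ar),100+8*np.sin(ar);t=np.linspace(0,2*np.pi,60)
        for y in(-42,-28):
            q=proj(s,W(p,np.c_[cx+20*np.cos(t),0*t+y,cz+20*np.sin(t)]),T)+o
            cv2.polylines(c,[np.int32((q-[u0,v0]+.5)*k)],True,(0,0,255) if y>-30 else (0,200,0),1)
    c=c[:,100:]; outs.append(c)
cv2.imwrite('pics/camw.png',np.hstack(outs))
```

```text
(no output)
```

View pics/camw.png

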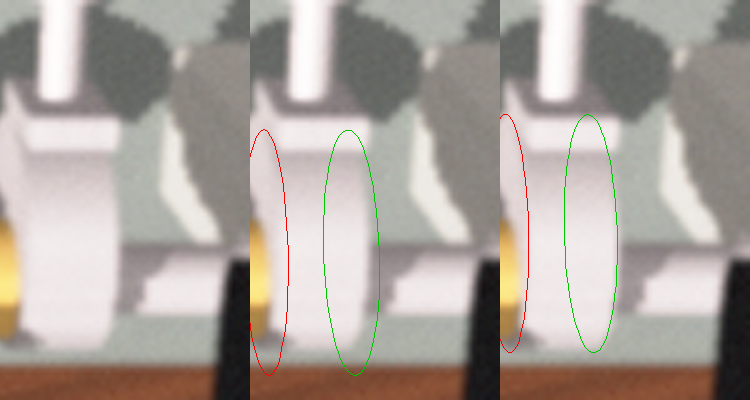

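Run:
```python
from go import *
print(delta([-11.4,25,175]))
```

```text
(array([-0.0639, -0.002 ,  0.045 ]), 'turn', np.float64(0.21))
```

Emit:
{"method": "servo_tool", "body": {
  "xyz": [
    [-0.03,-0.001,0.01],
    [-0.064,-0.002,0.02],
    [-0.064,-0.002,0.045],
    [-0.064,-0.002,0.045],
    [-0.064,-0.002,0.045]
  ],
  "turn": [0.2,0.2,0.2,0.2,0.2],
  "fingers": 120
}}

```text
time_s: 2.3
ee_pos: [0.5146, 0.0919, 0.1756]
orientation: [3.118, -0.378, -0.003]
force: [0.4, -0.2, 0.3]
gripper_width: 0.0449
```

Run:
```python
from go import *
print(delta([-11.4,25,133]),injig(pose()[0]),pose()[2]['time_s'])
s=snap('wrist','w2.png'); T=wristT(s)
for t in(-12,78,-102):
    r=np.radians(t); print(t,proj(s,W(p,[55*np.sin(r),25,100+55*np.cos(r)]),T).round(1))
print(proj(s,W(p,[100,-35,111]),T))
P,R,_=pose(); print('grasp pt px',proj(s,P+R@np.array([0,0,-.019]),T))
```

```text
(array([-0.0001, -0.0008,  0.0426]), 'turn', np.float64(-0.04)) [-11.19640249  24.21187508 175.55848976] 2.3
-12 [[257.8 229.6]]
78 [[258.  100.6]]
-102 [[258.7 250.8]]
[[365.21145006  14.50823981]]
grasp pt px [[258.23121227 265.128554  ]]
```

View pics/w2.png

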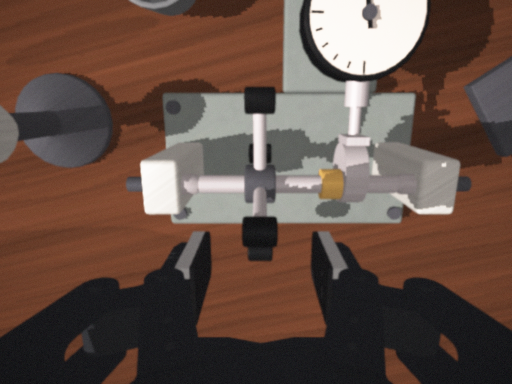

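Emit:
{"method": "servo_tool", "body": {
  "xyz": [
    [-0.001,0,0.015],
    [-0.001,0,0.03],
    [-0.001,0,0.0425],
    [-0.001,0,0.0425],
    [-0.001,0,0.0425]
  ],
  "turn": [0,0,0,0,0]
}}

```text
time_s: 2.85
ee_pos: [0.5151, 0.0919, 0.1345]
orientation: [3.118, -0.379, 0.002]
force: [0.7, 0.2, 0.7]
gripper_width: 0.0454
```

Emit:
{"method": "servo_tool", "body": {
  "xyz": [
    [0,0,0],
    [0,0,0],
    [0,0,0],
    [0,0,0],
    [0,0,0]
  ],
  "turn": [0,0,0,0,0],
  "fingers": 255,
  "force": 25
}}

```text
time_s: 3.35
ee_pos: [0.5161, 0.0923, 0.1357]
orientation: [-3.118, 0.379, -0.006]
force: [1.2, 2.7, 6.2]
gripper_width: 0.0172
```

Run:
```python
from go import *
p[0]+=(-.0008*np.cos(p[2])+.0008*np.sin(p[2])); p[1]+=(-.0008*np.sin(p[2])-.0008*np.cos(p[2]))
json.dump(p,open('jig.json','w'))
print(injig(pose()[0]),pose()[2])
snap('wrist','w3.png');snap('scene','s3.png'); crop('s3.png',190,130,330,250,5,'s3c.png')
```

```text
[ -8.99946756  25.71211939 135.65657943] {'time_s': 3.35, 'q': array([3.06715102e-02, 4.36097539e-01, 1.66650310e+00, 6.58884853e-05,
       1.03499250e+00, 1.84334951e+00]), 'qvel': array([ 2.39743032e-04,  1.12036240e-03,  5.43996405e-04,  2.15168404e-05,
        5.81450604e-05, -6.12474174e-05]), 'effort': array([-1.14695404e+00, -4.18195653e+01, -1.91670549e+01, -6.08809367e-01,
        2.07934300e-01,  1.29026477e-03]), 'ee_pos': array([0.5160832 , 0.09228774, 0.13565658]), 'orientation': array([-3.11797738,  0.37899318, -0.0061956 ]), 'force': array([1.23599225, 2.73379651, 6.16684574]), 'ft_torque': array([ 0.40461993, -0.13257411,  0.01048116]), 'gripper_width': 0.01721306192675612}
```

View pics/w3.png

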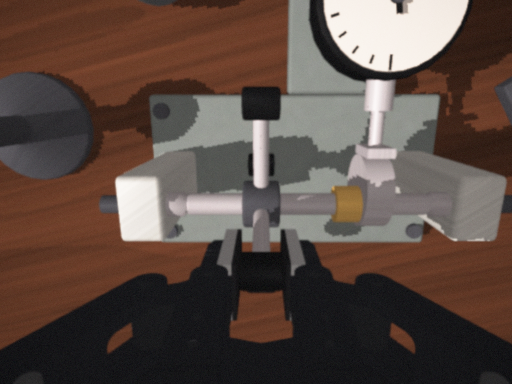

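View pics/s3c.png

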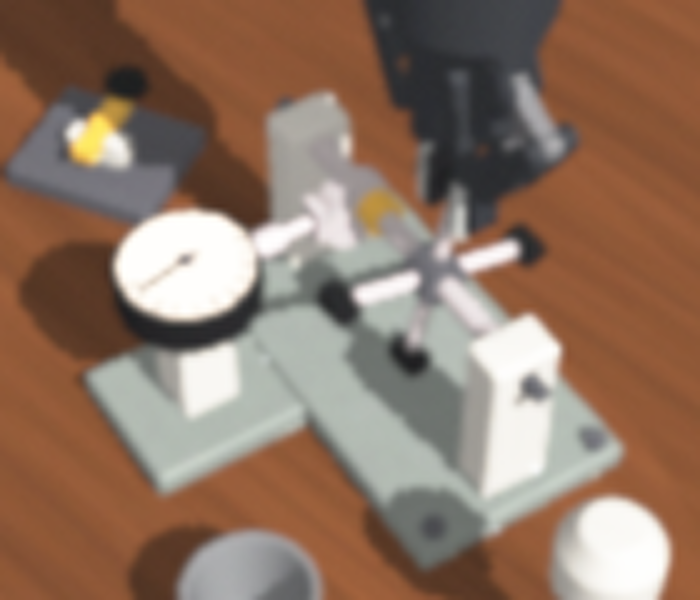

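```bash
cat > arc.py <<'E'
import sys,math
a,b,st=map(float,sys.argv[1:4]); n=round(abs(b-a)/st); r=0.055
for i in range(1,n+1):
    if (i-1)%5==0: t0=math.radians(a+(b-a)*(i-1)/n); print('from',round(math.degrees(t0),1)); 
    t=math.radians(a+(b-a)*i/n); print([round(r*(math.sin(t)-math.sin(t0)),4),0,round(r*(math.cos(t0)-math.cos(t)),4)],round(math.degrees(t),1))
E
python3 arc.py -12 78 6
```

```text
from -12.0
[0.0057, 0, -0.0009] -6.0
[0.0114, 0, -0.0012] 0.0
[0.0172, 0, -0.0009] 6.0
[0.0229, 0, 0.0] 12.0
[0.0284, 0, 0.0015] 18.0
from 18.0
[0.0054, 0, 0.0021] 24.0
[0.0105, 0, 0.0047] 30.0
[0.0153, 0, 0.0078] 36.0
[0.0198, 0, 0.0114] 42.0
[0.0239, 0, 0.0155] 48.0
from 48.0
[0.0036, 0, 0.0045] 54.0
[0.0068, 0, 0.0093] 60.0
[0.0094, 0, 0.0144] 66.0
[0.0114, 0, 0.0198] 72.0
[0.0129, 0, 0.0254] 78.0
```

Emit:
{"method": "servo_tool", "body": {
  "xyz": [
    [0.0057,0,-0.001],
    [0.0114,0,-0.0012],
    [0.0172,0,-0.001],
    [0.0229,0,0],
    [0.0284,0,0.0015]
  ],
  "turn": [0,0,0,0,0]
}}

```text
time_s: 3.95
ee_pos: [0.5426, 0.0858, 0.1343]
orientation: [-3.118, 0.378, -0.001]
force: [-4.5, 2.6, 5.4]
gripper_width: 0.0174
```

Run:
```python
from go import *
print(injig(pose()[0]),pose()[2]['force'],pose()[2]['gripper_width'])
snap('wrist','w4.png');snap('scene','s4.png'); crop('s4.png',190,130,330,250,5,'s4c.png')
```

```text
[ 18.27519027  25.68543152 134.34388963] [-4.52428427  2.58715949  5.42632484] 0.01739753109370789
```

View pics/w4.png

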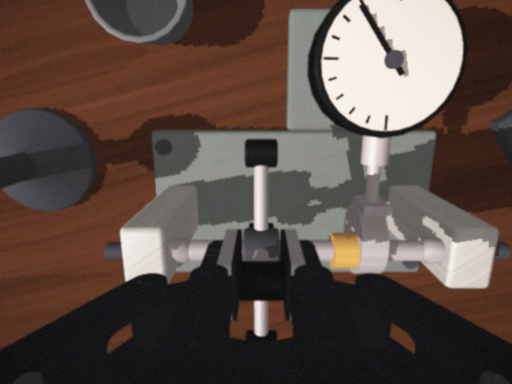

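View pics/s4c.png

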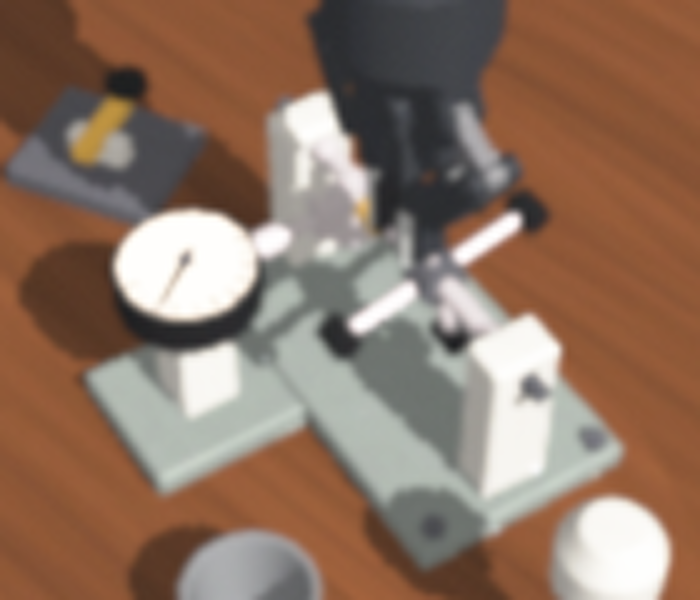

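```bash
cat >> go.py <<'E'
def needle(s,T,tip,cen,z=.113):
    n=ray(s,[tip,cen],z,T); d=(n[0]-n[1])[:2]; a=np.degrees(np.arctan2(d[1],d[0])-p[2]); cw=180-a
    cw=(cw+90)%360-90
    c=1-np.radians(cw)/1.6
    return round(cw,1),'|a|',np.round(np.degrees(np.arccos(np.clip(c,-1,1))),1), injig(n[1]).round(1),np.hypot(*d).round(4)
E
python3 - <<'E'
from go import *
crop('w4.png',300,0,480,150,4,'w4c.png')
s=load('w1');print(needle(s,np.load('w1T.npy'),(160+530/3,60+84/3),(160+543/3,60+198/3)))
s=load('w4');print(needle(s,wristT(s),(363,6),(394,60)))
s=load('scene0');print(needle(s,None,(190+138/5,130+289/5),(190+186/5,130+260/5)))
s=load('s4');print(needle(s,None,(190+164/5,130+305/5),(190+186/5,130+259/5)))
E
```

```text
(np.float64(169.7), '|a|', np.float64(148.3), array([ 99.9, -35.3, 113. ]), np.float64(0.0269))
(np.float64(144.5), '|a|', np.float64(125.2), array([101.2, -36.1, 113. ]), np.float64(0.0273))
(np.float64(172.5), '|a|', np.float64(151.9), array([101. , -29.5, 113. ]), np.float64(0.0277))
(np.float64(139.6), '|a|', np.float64(121.5), array([100.7, -30. , 113. ]), np.float64(0.0293))
```

View pics/w4c.png

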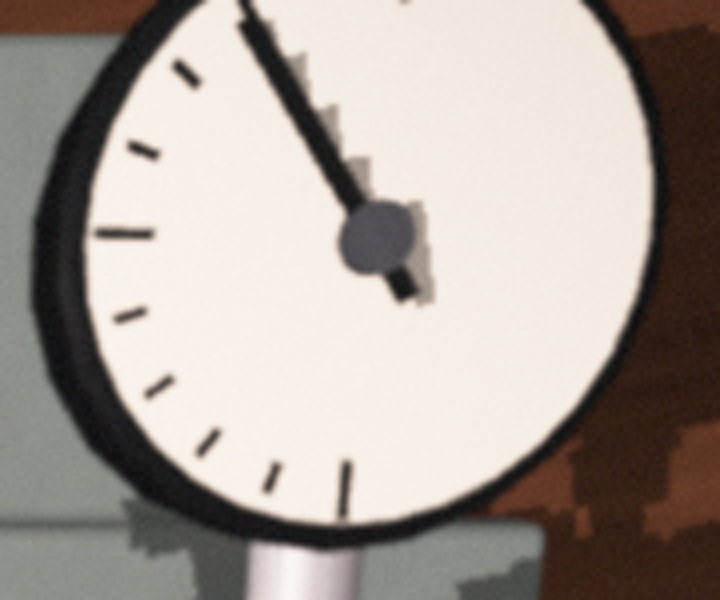

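```bash
cat >> go.py <<'E'
from scipy.optimize import least_squares
def theta(s,T,px,guess):  # barrel centre px -> angle of that barrel
    f=lambda t: (proj(s,W(p,[55*np.sin(t[0]),25+t[1],100+55*np.cos(t[0])]),T)-np.array(px)).ravel()
    r=least_squares(f,[np.radians(guess),0]); return np.degrees(r.x[0]).round(1),r.x[1].round(1),r.cost.round(2)
E
python3 - <<'E'
from go import *
s=load('w1');print(theta(s,np.load('w1T.npy'),(259,188),78))
s=load('w4');T=wristT(s);print(theta(s,T,(261.5,152.5),105))
for g in (100,105,110): r=np.radians(g); print(g,proj(s,W(p,[55*np.sin(r),25,100+55*np.cos(r)]),T))
crop('w4.png',200,120,330,350,3,'w4d.png')
s=load('s4')
for g in (100,105,110,-70,-75,-80): r=np.radians(g); print(g,((proj(s,W(p,[55*np.sin(r),25,100+55*np.cos(r)]))-[190,130])*5).round())
E
```

```text
(np.float64(75.6), np.float64(-0.6), np.float64(0.0))
(np.float64(98.7), np.float64(-0.7), np.float64(4.03))
100 [[260.2002788  155.36429513]]
105 [[260.22832064 155.91767267]]
110 [[260.25581863 157.15823445]]
100 [[333. 325.]]
105 [[335. 330.]]
110 [[338. 335.]]
-70 [[521. 195.]]
-75 [[523. 200.]]
-80 [[524. 206.]]
```

View pics/w4d.png

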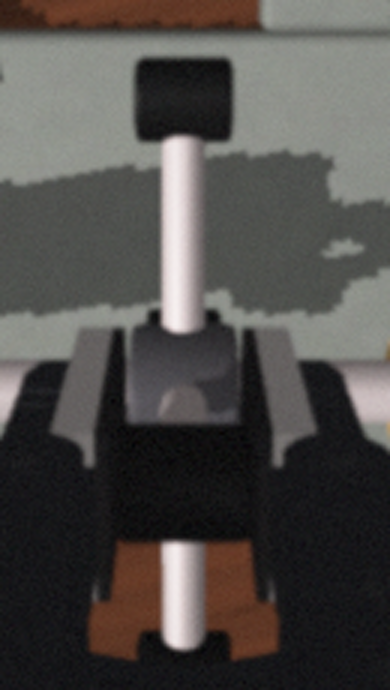

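Emit:
{"method": "servo_tool", "body": {
  "xyz": [
    [0.0055,0,0.0015],
    [0.0107,0,0.0037],
    [0.0157,0,0.0065],
    [0.0205,0,0.0098],
    [0.0248,0,0.0136]
  ],
  "turn": [0,0,0,0,0]
}}

```text
time_s: 4.55
ee_pos: [0.568, 0.0795, 0.1204]
orientation: [-3.118, 0.379, -0.004]
force: [-3.1, 1.1, 3.8]
gripper_width: 0.0176
```

Run:
```python
from go import *
print(injig(pose()[0]),pose()[2]['force'],pose()[2]['gripper_width'])
np.save('w5T.npy',wristT(snap('wrist','w5.png')));snap('scene','s5.png'); crop('s5.png',190,130,330,250,5,'s5c.png')
```

```text
[ 44.45662867  25.67477015 120.35429944] [-3.07044715  1.06981733  3.80817226] 0.017593520752674625
```

View pics/w5.png

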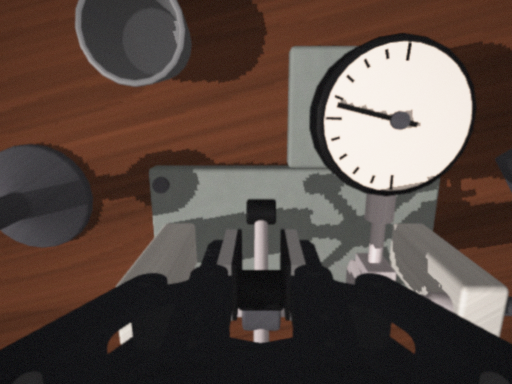

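View pics/s5c.png

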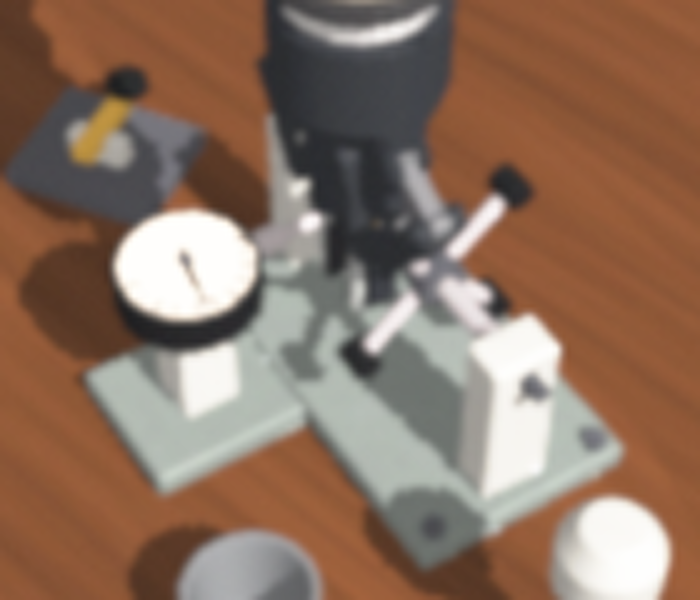

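```bash
cat >> go.py <<'E'
def thpair(s,a,b,g,off=(190,130),k=5): # crop px of two opposite barrels: a at g, b at g-180
    d=(np.array(a,float)-b)/k
    def B(t): return W(p,[[55*np.sin(t),25,100+55*np.cos(t)],[-55*np.sin(t),25,100-55*np.cos(t)]])
    f=lambda t:(lambda q:(q[0]-q[1]-d))(proj(s,B(t[0])))
    r=least_squares(f,[np.radians(g)]); return np.degrees(r.x[0]).round(1),r.cost.round(2)
E
python3 - <<'E'
from go import *
s=load('w5');T=np.load('w5T.npy');print(needle(s,T,(339,104),(401,121)))
s=load('scene0');print(thpair(s,(338,300),(525,246),78))
s=load('s4');print(thpair(s,(343,335),(528,212),105)); 
s=load('s5');print(thpair(s,(363,355),(511,186),125)); print(needle(s,None,(190+203/5,130+301/5),(190+185/5,130+259/5)))
E
```

```text
(np.float64(104.9), '|a|', np.float64(98.3), array([100.6, -36.5, 113. ]), np.float64(0.0283))
(np.float64(76.2), np.float64(0.15))
(np.float64(102.2), np.float64(0.37))
(np.float64(131.4), np.float64(0.17))
(np.float64(102.0), '|a|', np.float64(96.5), array([101.1, -30.3, 113. ]), np.float64(0.0274))
```

```bash
python3 arc.py 41.4 71.4 6
```

```text
from 41.4
[0.0041, 0, 0.004] 47.4
[0.0078, 0, 0.0085] 53.4
[0.011, 0, 0.0133] 59.4
[0.0136, 0, 0.0184] 65.4
[0.0158, 0, 0.0237] 71.4
```

Emit:
{"method": "servo_tool", "body": {
  "xyz": [
    [0.0041,0,0.004],
    [0.0078,0,0.0085],
    [0.011,0,0.0133],
    [0.0136,0,0.0184],
    [0.0158,0,0.0237]
  ],
  "turn": [0,0,0,0,0],
  "force": 40
}}

```text
time_s: 5.15
ee_pos: [0.5845, 0.0754, 0.0961]
orientation: [-3.118, 0.379, -0.007]
force: [-4.1, 2.2, 4.7]
gripper_width: 0.0174
```

Run:
```python
from go import *
print(injig(pose()[0]),pose()[2]['force'],pose()[2]['gripper_width'])
np.save('w6T.npy',wristT(snap('wrist','w6.png')));snap('scene','s6.png'); crop('s6.png',190,130,330,250,5,'s6c.png')
```

```text
[61.4692866  25.66598021 96.1306581 ] [-4.09076547  2.18916365  4.71552769] 0.01737377760107019
```

View pics/w6.png

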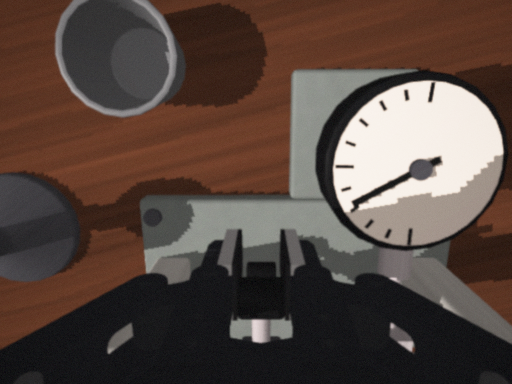

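View pics/s6c.png

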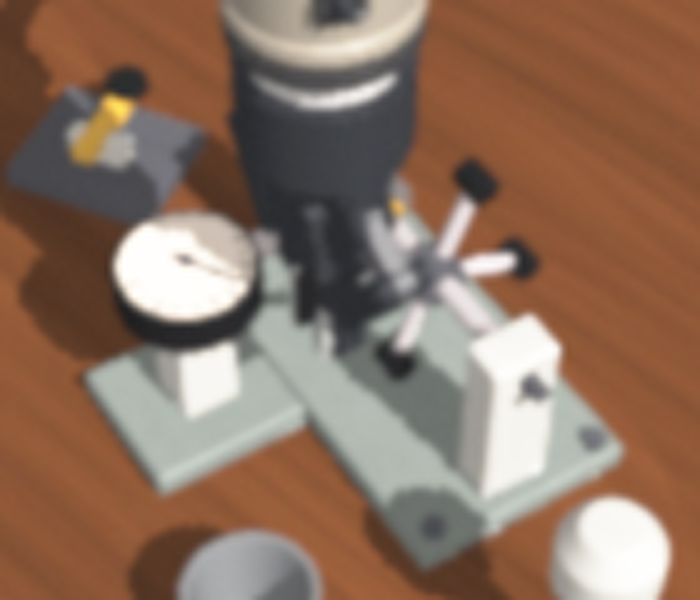

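Run:
```python
from go import *
s=load('w6');T=np.load('w6T.npy');print(needle(s,T,(355,206),(421,169))); print(needle(s,T,(355,206),(440,159)))
print('tick0',needle(s,T,(410,237),(421,169)),'tick5',needle(s,T,(344,166),(421,169)),'tick10',needle(s,T,(433,91),(421,169)))
print(proj(s,W(p,[[100,-35,111],[100,-35,113],[100,-35,116]]),T))
s=load('s6');print(thpair(s,(396,359),(475,182),160)); print(needle(s,None,(190+240/5,130+276/5),(190+185/5,130+259/5)))
```

```text
(np.float64(58.5), '|a|', np.float64(68.8), array([100.8, -36. , 113. ]), np.float64(0.028))
(np.float64(58.9), '|a|', np.float64(69.0), array([104.6, -42.6, 113. ]), np.float64(0.0356))
tick0 (np.float64(2.3), '|a|', np.float64(12.9), array([100.8, -36. , 113. ]), np.float64(0.0276)) tick5 (np.float64(92.4), '|a|', np.float64(90.5), array([100.8, -36. , 113. ]), np.float64(0.0291)) tick10 (np.float64(181.7), '|a|', np.float64(169.3), array([100.8, -36. , 113. ]), np.float64(0.0282))
[[415.79892066 170.0333501 ]
 [418.14486573 171.05208966]
 [421.80099613 172.63953023]]
(np.float64(158.2), np.float64(0.0))
(np.float64(54.5), '|a|', np.float64(66.1), array([101.1, -30.3, 113. ]), np.float64(0.0281))
```

Emit:
{"method": "servo_tool", "body": {
  "xyz": [
    [0,0,0],
    [0,0,0],
    [0,0,0],
    [0,0,0],
    [0,0,-0.02]
  ],
  "turn": [0,0,0,0,0],
  "fingers": 120
}}

```text
time_s: 5.75
ee_pos: [0.5829, 0.0753, 0.1134]
orientation: [-3.119, 0.38, 0.001]
force: [1.3, 0.3, 0.3]
gripper_width: 0.0452
```

Emit:
{"method": "servo_tool", "body": {
  "xyz": [
    [0,0,-0.04],
    [0,0,-0.075],
    [-0.04,0,-0.075],
    [-0.08,0,-0.075],
    [-0.08,0,-0.075]
  ],
  "turn": [0,0,0,0,0]
}}

```text
time_s: 6.25
ee_pos: [0.5004, 0.0954, 0.1884]
orientation: [3.118, -0.378, -0.008]
force: [0.8, 0.2, -0.2]
gripper_width: 0.0453
```

Run:
```python
from go import *
print(delta([-20.6,25,175]),injig(pose()[0]),pose()[2]['time_s'])
s=snap('wrist','w7.png'); T=wristT(s); np.save('w7T.npy',T)
for t in(-22,68,-112): r=np.radians(t); print(t,proj(s,W(p,[55*np.sin(r),25,100+55*np.cos(r)]),T).round(1))
s=snap('scene','s7.png'); crop('s7.png',190,130,330,250,5,'s7c.png')
```

```text
(array([0.0044, 0.    , 0.0133]), 'turn', np.float64(-0.02)) [-24.94288431  25.05003315 188.35980621] 6.25
-22 [[259.5 215.7]]
68 [[259.5  85.6]]
-112 [[259.9 222.3]]
```

View pics/w7.png

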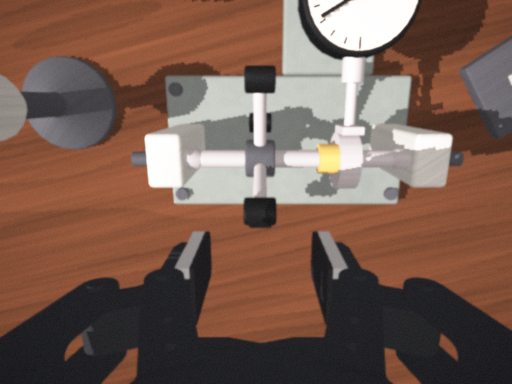

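View pics/s7c.png

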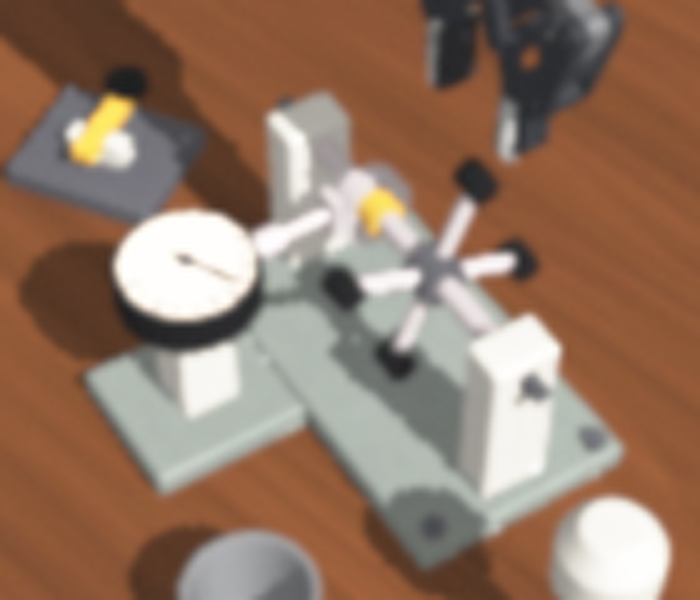

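```bash
cat >> go.py <<'E'
def wsnap(f):
    P,R,o=pose(); s=snap('wrist',f); T=np.eye(4);T[:3,:3]=R;T[:3,3]=P; T=T@np.array(s['hand_eye']); np.save('pics/'+f[:-4]+'_T.npy',T); return s,T
E
python3 - <<'E'
from go import *
print(injig(pose()[0]),pose()[2]['qvel'].round(3))
s,T=wsnap('w8.png')
for t in(-22,68,-112): r=np.radians(t); print(t,proj(s,W(p,[55*np.sin(r),25,100+55*np.cos(r)]),T).round(1))
print(proj(s,W(p,[0,25,100]),T),delta([-20.6,25,132]))
E
```

```text
[-20.15595771  25.42328324 189.11696827] [-0.011  0.03  -0.047 -0.002 -0.001 -0.001]
-22 [[259.8 218.7]]
68 [[259.7  89. ]]
-112 [[260.1 224.6]]
[[259.93773712 166.30678926]] (array([-0.0014,  0.0004,  0.057 ]), 'turn', np.float64(-0.09))
```

View pics/w8.png

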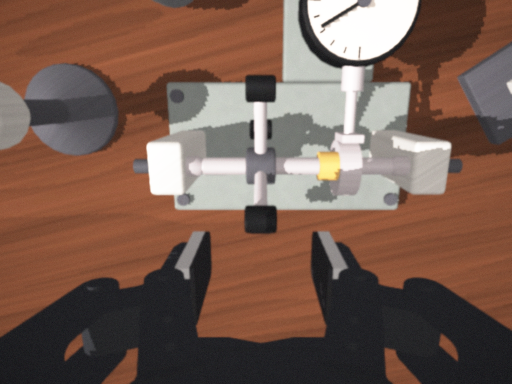

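Emit:
{"method": "servo_tool", "body": {
  "xyz": [
    [0,0,0.02],
    [0,0,0.04],
    [0,0,0.058],
    [0,0,0.058],
    [0,0,0.058]
  ],
  "turn": [0,0,0,0,0]
}}

```text
time_s: 6.9
ee_pos: [0.507, 0.0942, 0.1311]
orientation: [-3.118, 0.38, -0.002]
force: [0.3, 0.3, 1.2]
gripper_width: 0.0454
```

Emit:
{"method": "servo_tool", "body": {
  "xyz": [
    [-0.001,0,0],
    [-0.001,0,0],
    [-0.001,0,0],
    [-0.001,0,0],
    [-0.001,0,0]
  ],
  "turn": [0,0,0,0,0],
  "fingers": 255,
  "force": 40
}}

```text
time_s: 7.4
ee_pos: [0.5069, 0.0946, 0.1322]
orientation: [-3.118, 0.38, -0.006]
force: [1.3, 0.4, 5.6]
gripper_width: 0.0172
```

```bash
python3 - <<'E'
from go import *
print(injig(pose()[0]),pose()[2]['force'],pose()[2]['qvel'].round(3),pose()[2]['time_s'])
E
python3 arc.py -22 46 5.67
```

```text
[-18.44364739  25.72828883 132.15816004] [1.25684829 0.44980169 5.62222198] [ 0.001 -0.    -0.001  0.001 -0.     0.001] 7.4
from -22.0
[0.0051, 0, -0.0018] -16.3
[0.0104, 0, -0.0031] -10.7
[0.0158, 0, -0.0038] -5.0
[0.0212, 0, -0.004] 0.7
[0.0267, 0, -0.0037] 6.3
from 6.3
[0.0054, 0, 0.0009] 12.0
[0.0106, 0, 0.0023] 17.7
[0.0157, 0, 0.0042] 23.3
[0.0206, 0, 0.0066] 29.0
[0.0252, 0, 0.0094] 34.7
from 34.7
[0.0043, 0, 0.0033] 40.3
[0.0083, 0, 0.007] 46.0
```

Emit:
{"method": "servo_tool", "body": {
  "xyz": [
    [0.0051,0,-0.0018],
    [0.0104,0,-0.0031],
    [0.0158,0,-0.0038],
    [0.0212,0,-0.004],
    [0.0267,0,-0.0037]
  ],
  "turn": [0,0,0,0,0]
}}

```text
time_s: 7.9
ee_pos: [0.5307, 0.0887, 0.1355]
orientation: [-3.118, 0.38, 0.003]
force: [-6.4, 3.0, 3.4]
gripper_width: 0.0174
```

Emit:
{"method": "servo_tool", "body": {
  "xyz": [
    [0.0054,0,0.0009],
    [0.0106,0,0.0023],
    [0.0157,0,0.0042],
    [0.0157,0,0.0042],
    [0.0157,0,0.0042]
  ],
  "turn": [0,0,0,0,0]
}}

```text
time_s: 8.4
ee_pos: [0.5459, 0.0849, 0.1317]
orientation: [-3.118, 0.38, 0.004]
force: [-0.9, 1.5, 4.6]
gripper_width: 0.0172
```

Run:
```python
from go import *
print(injig(pose()[0]),pose()[2]['force'],pose()[2]['qvel'].round(3))
s,T=wsnap('w9.png')
snap('scene','s9.png'); crop('s9.png',190,130,330,250,5,'s9c.png')
```

```text
[ 21.70821745  25.69096622 131.71423902] [-0.92073643  1.47281618  4.60284591] [ 0.    -0.002  0.    -0.001 -0.004  0.001]
```

View pics/w9.png

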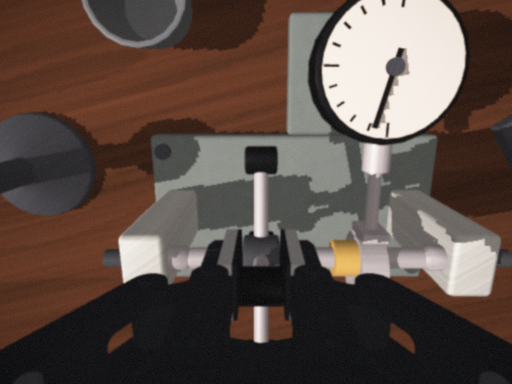

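View pics/s9c.png

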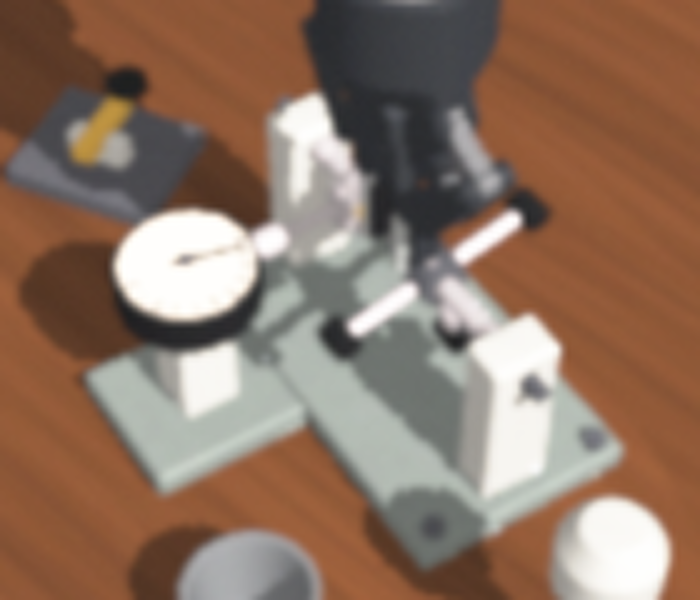

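Run:
```python
from go import *
crop('w9.png',300,0,480,150,4,'w9c.png')
s=load('s9');print(thpair(s,(343,337),(528,211),105)); print(needle(s,None,(190+247/5,130+244/5),(190+185/5,130+259/5)))
s=load('w9');T=np.load('pics/w9_T.npy'); print(theta(s,T,(261,159.5),105))
for g in (98,103,108,113): r=np.radians(g); print(g,proj(s,W(p,[55*np.sin(r),25,100+55*np.cos(r)]),T))
```

```text
(np.float64(103.5), np.float64(0.25))
(np.float64(14.4), '|a|', np.float64(32.6), array([101.1, -30.3, 113. ]), np.float64(0.0301))
(np.float64(99.9), np.float64(-0.5), np.float64(0.29))
98 [[260.10648849 160.32159819]]
103 [[260.13297719 160.41767845]]
108 [[260.15947649 161.23918901]]
113 [[260.18579188 162.72769877]]
```

View pics/w9c.png

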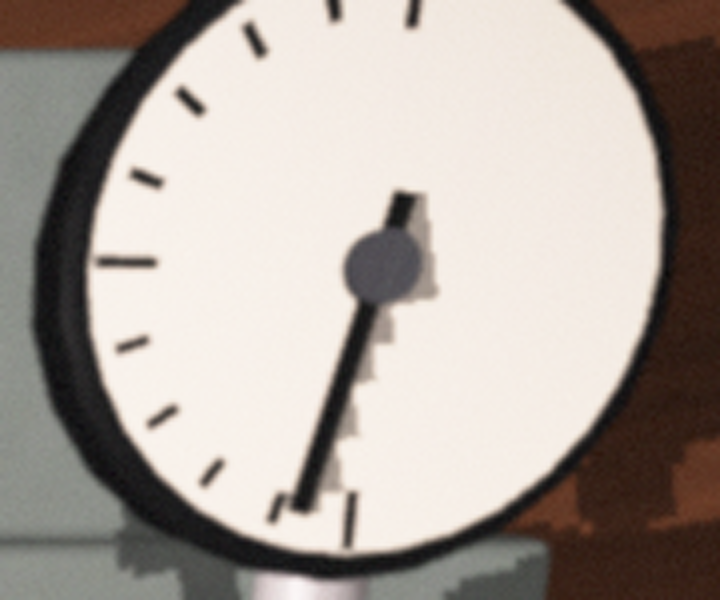

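Run:
```python
from go import *
s=load('w9');T=np.load('pics/w9_T.npy'); c=lambda x,y:(300+x/4,y/4)
print(needle(s,T,c(302,508),c(404,200),.1135),needle(s,T,c(302,508),c(382,266),.1135))
q=ray(s,[c(350,518),c(126,262),c(414,10),c(132,347),c(163,417),c(212,472),c(277,508)],.111,T)
for x in q:
  j=injig(x)-[100,-35,0]; print(j.round(1), np.degrees(np.arctan2(j[1],-j[0])).round(1))
q=ray(s,[c(302,508),c(404,200)],.1135,T)
for x in q: print(injig(x)-[100,-35,0])
```

```text
(np.float64(13.9), '|a|', np.float64(31.9), array([107.4, -37.6, 113.5]), np.float64(0.0345)) (np.float64(13.8), '|a|', np.float64(31.9), array([100.5, -35.9, 113.5]), np.float64(0.0275))
[-27.5  -1.  111. ] -2.1
[  1.3  27.3 111. ] 92.7
[ 26.8  -2.5 111. ] -174.6
[ -7.9  26.1 111. ] 73.1
[-15.8  22.  111. ] 54.4
[-22.1  15.8 111. ] 35.6
[-26.3   7.8 111. ] 16.5
[-26.15757964   5.66748335 113.5       ]
[  7.36607497  -2.60494951 113.5       ]
```

Emit:
{"method": "servo_tool", "body": {
  "xyz": [
    [0,0,0],
    [0,0,0],
    [0,0,0],
    [-0.013,0,-0.004],
    [-0.013,0,-0.004]
  ],
  "turn": [0,0,0,0,0],
  "fingers": 150
}}

```text
time_s: 9.0
ee_pos: [0.5317, 0.0885, 0.136]
orientation: [-3.118, 0.379, 0.006]
force: [-0.7, 1.3, 1.1]
gripper_width: 0.0353
```

Emit:
{"method": "servo_tool", "body": {
  "xyz": [
    [0,0,0],
    [0,0,0],
    [0,0,0],
    [0,0,0],
    [0,0,0]
  ],
  "turn": [0,0,0,0,0],
  "fingers": 255,
  "force": 80
}}

```text
time_s: 9.5
ee_pos: [0.5319, 0.0884, 0.1365]
orientation: [-3.118, 0.379, 0.005]
force: [-1.2, 0.3, 5.7]
gripper_width: 0.0162
```

```bash
python3 - <<'E'
from go import *
print(injig(pose()[0]),pose()[2]['force'],pose()[2]['qvel'].round(3),pose()[2]['time_s'])
s,T=wsnap('w10.png')
E
python3 arc.py 13.5 45.5 6.4
```

```text
[  7.28325944  25.73083797 136.47246991] [-1.19544806  0.28020804  5.68774201] [-0.001 -0.001 -0.     0.001 -0.    -0.001] 9.5
from 13.5
[0.0059, 0, 0.0018] 19.9
[0.0115, 0, 0.0042] 26.3
[0.0169, 0, 0.0072] 32.7
[0.0218, 0, 0.0108] 39.1
[0.0264, 0, 0.0149] 45.5
```

View pics/w10.png

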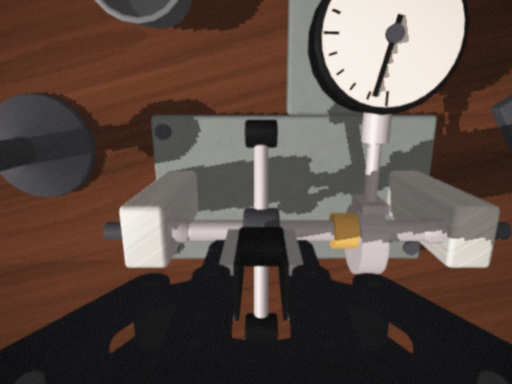

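Emit:
{"method": "servo_tool", "body": {
  "xyz": [
    [0.0059,0,0.0018],
    [0.0115,0,0.0042],
    [0.0169,0,0.0072],
    [0.0218,0,0.0108],
    [0.0264,0,0.0149]
  ],
  "turn": [0,0,0,0,0]
}}

```text
time_s: 10.05
ee_pos: [0.5595, 0.0817, 0.1241]
orientation: [-3.118, 0.379, -0.004]
force: [-2.4, -2.7, 18.8]
gripper_width: 0.0157
```

Emit:
{"method": "servo_tool", "body": {
  "xyz": [
    [0,0,0],
    [0,0,0]
  ],
  "turn": [0,0]
}}

```text
time_s: 10.25
ee_pos: [0.5593, 0.0817, 0.1245]
orientation: [-3.118, 0.379, -0.003]
force: [-1.9, -0.7, 7.0]
gripper_width: 0.0159
```

Run:
```python
from go import *
print(injig(pose()[0]),pose()[2]['force'],pose()[2]['qvel'].round(3))
s,T=wsnap('w11.png')
snap('scene','s11.png'); crop('s11.png',190,130,330,250,5,'s11c.png')
```

```text
[ 35.50461129  25.70194552 124.49130803] [-1.87328144 -0.73899529  7.02810204] [ 0.    -0.004  0.002 -0.002 -0.003 -0.002]
```

View pics/w11.png

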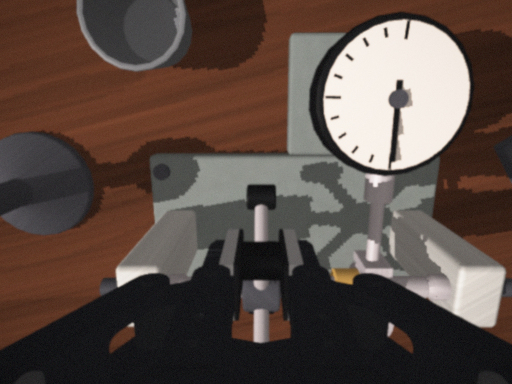

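View pics/s11c.png

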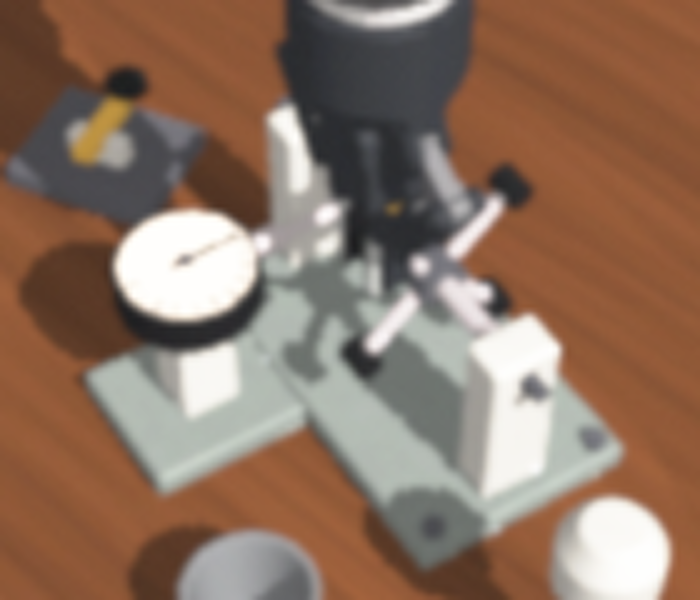

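Run:
```python
from go import *
crop('w11.png',300,0,480,190,4,'w11c.png')
s=load('s11');print(thpair(s,(363,357),(511,187),131)); print(needle(s,None,(190+242/5,130+236/5),(190+185/5,130+260/5)))
```

```text
(np.float64(131.6), np.float64(0.08))
(np.float64(2.5), '|a|', np.float64(13.5), array([101.4, -29.8, 113. ]), np.float64(0.0301))
```

View pics/w11c.png

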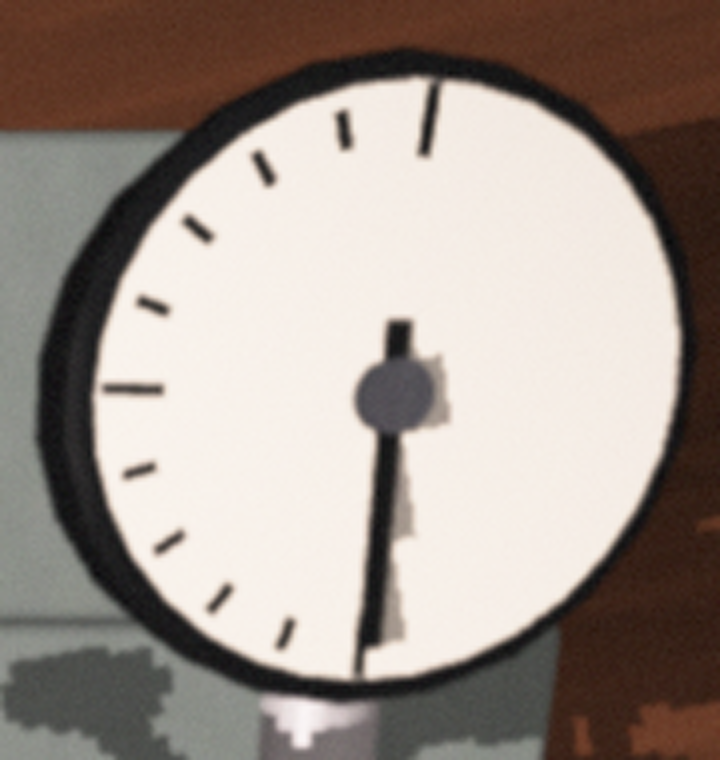

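Emit:
{"method": "servo_tool", "body": {
  "xyz": [
    [0.0018,0,0.0018],
    [0.0035,0,0.0035],
    [0.0035,0,0.0035]
  ],
  "turn": [0,0,0]
}}

```text
time_s: 10.65
ee_pos: [0.5627, 0.0809, 0.1219]
orientation: [-3.118, 0.38, -0.003]
force: [-3.5, 0.3, 9.9]
gripper_width: 0.0157
```

Run:
```python
from go import *
s=load('w11');T=np.load('pics/w11_T.npy'); c=lambda x,y:(300+x/4,y/4)
print(needle(s,T,c(372,645),c(400,325),.1135))
print(injig(pose()[0]),pose()[2]['force'],pose()[2]['qvel'].round(3))
s,T=wsnap('w12.png'); crop('w12.png',300,0,480,190,4,'w12c.png')
snap('scene','s12.png'); crop('s12.png',190,130,330,250,5,'s12c.png')
```

```text
(np.float64(-0.8), '|a|', np.float64(0.0), array([107.7, -35.8, 113.5]), np.float64(0.0351))
[ 38.97642222  25.73338761 121.85942874] [-3.54237673  0.30372812  9.88880831] [-0.001 -0.002 -0.001 -0.001 -0.005  0.001]
```

View pics/w12c.png

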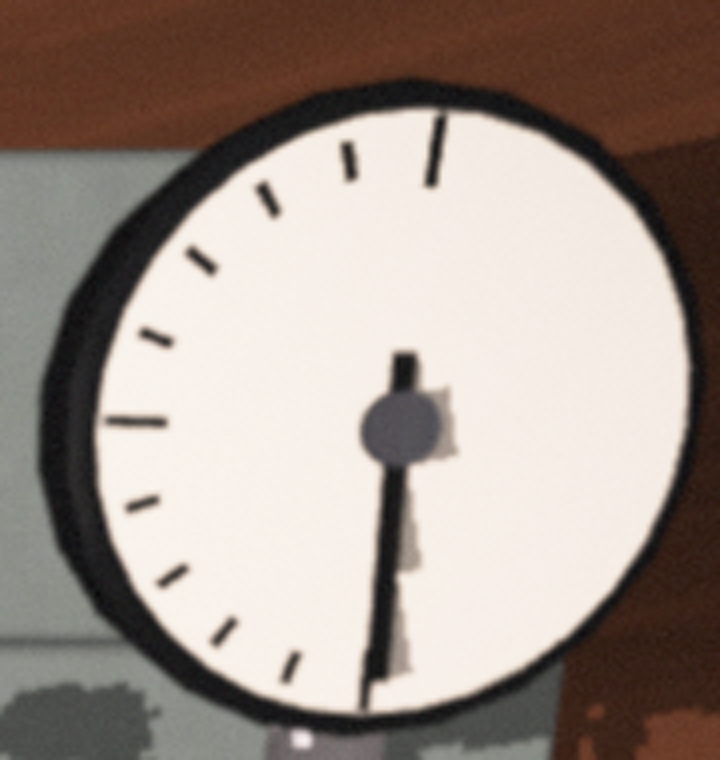

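View pics/s12c.png

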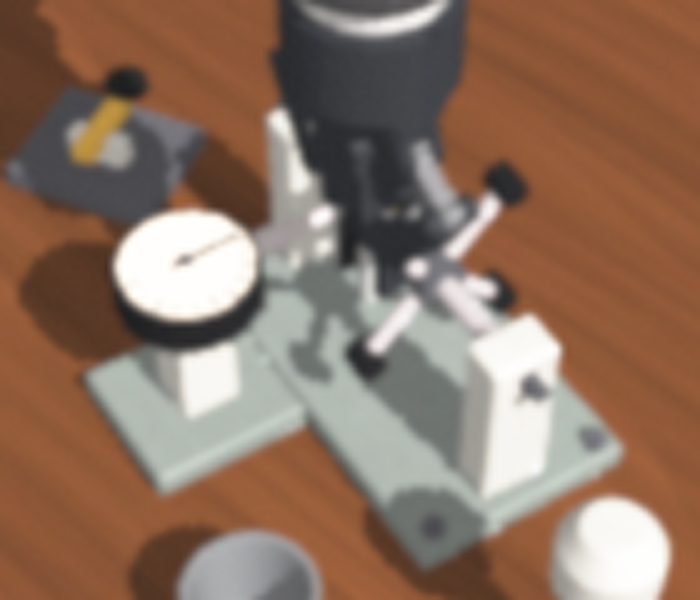

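Emit:
{"method": "servo_tool", "body": {
  "xyz": [
    [0,0,0],
    [0,0,0],
    [0,0,0],
    [0,0,0],
    [0,0,0]
  ],
  "turn": [0,0,0,0,0]
}}

```text
time_s: 11.25
ee_pos: [0.5623, 0.081, 0.1223]
orientation: [-3.117, 0.381, -0.002]
force: [-3.6, 0.7, 8.4]
gripper_width: 0.0158
```

Emit:
{"method": "servo_tool", "body": {
  "xyz": [
    [0,0,0],
    [0,0,0],
    [0,0,0],
    [0,0,0],
    [0,0,0]
  ],
  "turn": [0,0,0,0,0]
}}

```text
time_s: 11.75
ee_pos: [0.562, 0.081, 0.1226]
orientation: [-3.117, 0.382, -0.001]
force: [-2.6, 0.1, 6.6]
gripper_width: 0.0161
```

Emit:
{"method": "servo_tool", "body": {
  "xyz": [
    [0,0,0],
    [0,0,0],
    [0,0,0],
    [0,0,0],
    [0,0,0]
  ],
  "turn": [0,0,0,0,0]
}}

```text
time_s: 12.25
ee_pos: [0.5619, 0.0811, 0.1227]
orientation: [-3.117, 0.382, -0.001]
force: [-2.9, 0.2, 6.1]
gripper_width: 0.0158
```

Run:
```python
from go import *
s=load('s12');print(thpair(s,(367,358),(506,185),131))
print(injig(pose()[0]),pose()[2]['time_s'],delta([-38.9,25,0]))
```

```text
(np.float64(135.8), np.float64(0.1))
[ 38.13999642  25.74730564 122.69105668] 12.25 (array([-0.0771,  0.0012,  0.1227]), 'turn', np.float64(-0.2))
```

Emit:
{"method": "servo_tool", "body": {
  "xyz": [
    [0,0,0],
    [0,0,0],
    [0,0,0],
    [0,0,-0.03],
    [0,0,-0.055]
  ],
  "turn": [0,0,0,0,0],
  "fingers": 150
}}

```text
time_s: 12.75
ee_pos: [0.5617, 0.081, 0.1779]
orientation: [-3.117, 0.383, 0.001]
force: [0.6, -0.3, 0.0]
gripper_width: 0.0351
```

Emit:
{"method": "servo_tool", "body": {
  "xyz": [
    [-0.04,0,-0.005],
    [-0.08,0,-0.005],
    [-0.081,0,-0.005],
    [-0.081,0,-0.005],
    [-0.081,0,-0.005]
  ],
  "turn": [0,0,0,0,0]
}}

```text
time_s: 13.25
ee_pos: [0.4843, 0.1004, 0.1832]
orientation: [-3.117, 0.383, -0.001]
force: [0.7, -0.2, -0.0]
gripper_width: 0.0352
```

Run:
```python
from go import *
print(injig(pose()[0]),pose()[2]['qvel'].round(3),pose()[2]['time_s'],delta([-42,25.5,121]))
s,T=wsnap('w13.png')
for t in(-44.2,45.8): r=np.radians(t); print(t,proj(s,W(p,[55*np.sin(r),25,100+55*np.cos(r)]),T).round(1))
snap('scene','s13.png'); crop('s13.png',190,130,330,250,5,'s13c.png')
```

```text
[-41.78503537  25.99781038 183.21206668] [-0.005  0.011 -0.008  0.001  0.003  0.002] 13.25 (array([-0.0002,  0.0006,  0.0622]), 'turn', np.float64(-0.21))
-44.2 [[260.8 209.1]]
45.8 [[260.3  67.3]]
```

View pics/w13.png

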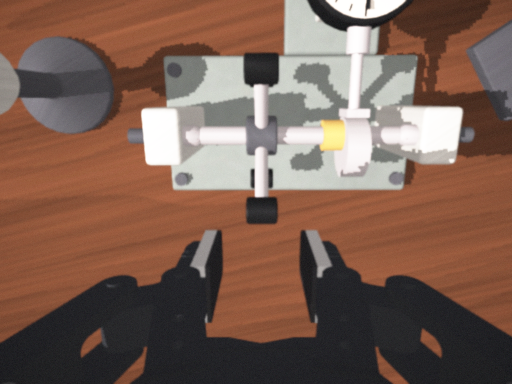

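View pics/s13c.png

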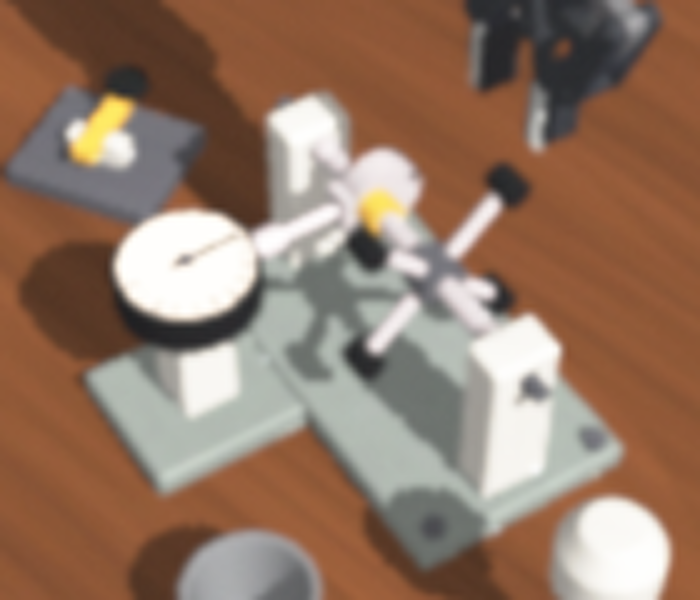

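Emit:
{"method": "servo_tool", "body": {
  "xyz": [
    [-0.001,0.0005,0.025],
    [-0.001,0.0005,0.045],
    [-0.001,0.0005,0.062],
    [-0.001,0.0005,0.062],
    [-0.001,0.0005,0.062]
  ],
  "turn": [0,0,0,0,0]
}}

```text
time_s: 13.85
ee_pos: [0.4837, 0.0999, 0.1209]
orientation: [-3.117, 0.384, 0.001]
force: [-0.1, 0.7, 0.1]
gripper_width: 0.0353
```

Emit:
{"method": "servo_tool", "body": {
  "xyz": [
    [0,0,0],
    [0,0,0],
    [0,0,0],
    [0,0,0],
    [0,0,0]
  ],
  "turn": [0,0,0,0,0],
  "fingers": 255,
  "force": 80
}}

```text
time_s: 14.35
ee_pos: [0.4844, 0.1001, 0.1216]
orientation: [-3.116, 0.384, -0.002]
force: [0.6, 1.8, 5.6]
gripper_width: 0.0157
```

```bash
python3 - <<'E'
from go import *
print(injig(pose()[0]),pose()[2]['force'],pose()[2]['time_s'])
E
python3 arc.py -44.2 5.8 5
```

```text
[-41.64561147  25.71974785 121.61561375] [0.59855144 1.82765727 5.604237  ] 14.35
from -44.2
[0.0036, 0, -0.0032] -39.2
[0.0074, 0, -0.0061] -34.2
[0.0115, 0, -0.0086] -29.2
[0.0158, 0, -0.0107] -24.2
[0.0203, 0, -0.0125] -19.2
from -19.2
[0.0046, 0, -0.0014] -14.2
[0.0093, 0, -0.0024] -9.2
[0.0141, 0, -0.0029] -4.2
[0.0189, 0, -0.0031] 0.8
[0.0236, 0, -0.0028] 5.8
```

Emit:
{"method": "servo_tool", "body": {
  "xyz": [
    [0.0036,0,-0.0032],
    [0.0074,0,-0.0061],
    [0.0115,0,-0.0086],
    [0.0158,0,-0.0107],
    [0.0203,0,-0.0125]
  ],
  "turn": [0,0,0,0,0]
}}

```text
time_s: 14.85
ee_pos: [0.4994, 0.0963, 0.1321]
orientation: [-3.116, 0.383, 0.018]
force: [-5.2, 5.6, -7.9]
gripper_width: 0.0158
```

Emit:
{"method": "servo_tool", "body": {
  "xyz": [
    [0.0046,0,-0.0014],
    [0.0093,0,-0.0024],
    [0.0141,0,-0.0029],
    [0.0189,0,-0.0031],
    [0.0236,0,-0.0028]
  ],
  "turn": [0,0,0,0,0]
}}

```text
time_s: 15.35
ee_pos: [0.5185, 0.0917, 0.1354]
orientation: [-3.116, 0.382, 0.032]
force: [-13.8, -0.5, 17.3]
gripper_width: 0.0158
```

Run:
```python
from go import *
print(injig(pose()[0]),pose()[2]['force'],pose()[2]['qvel'].round(3))
s,T=wsnap('w14.png')
snap('scene','s14.png'); crop('s14.png',190,130,330,250,5,'s14c.png')
```

```text
[ -6.51652776  25.70042553 135.42886102] [-13.81699095  -0.49771992  17.3443915 ] [-0.034  0.071 -0.128 -0.006  0.041 -0.02 ]
```

View pics/w14.png

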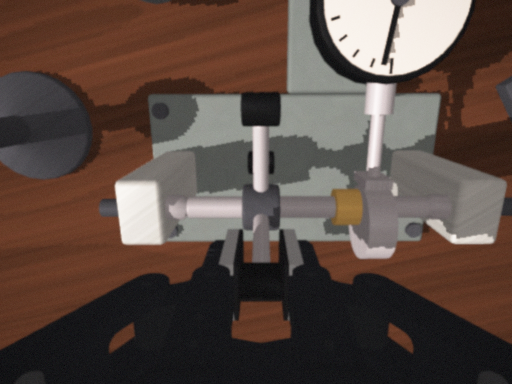

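View pics/s14c.png

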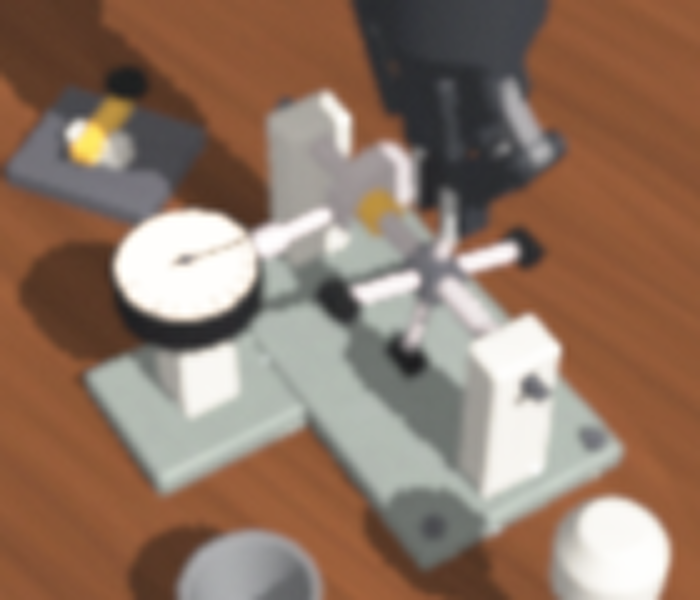

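Emit:
{"method": "servo_tool", "body": {
  "xyz": [
    [0,0,0],
    [0,0,0],
    [0,0,0],
    [-0.011,0,0.001],
    [-0.013,0,0.001]
  ],
  "turn": [0,0,0,0,0],
  "fingers": 150
}}

```text
time_s: 15.95
ee_pos: [0.5058, 0.0946, 0.1341]
orientation: [-3.116, 0.382, 0.03]
force: [-1.1, 0.5, 0.6]
gripper_width: 0.0355
```

Run:
```python
from go import *
s=load('s14');print(thpair(s,(337,299),(527,249),76))
print(injig(pose()[0]),pose()[2]['orientation'],pose()[2]['force'],delta([-18,25.6,134.5]))
s,T=wsnap('w15.png')
for t in(-14,76): r=np.radians(t); print(t,proj(s,W(p,[55*np.sin(r),25,100+55*np.cos(r)]),T).round(1))
```

```text
(np.float64(75.3), np.float64(0.92))
[-19.5111461   25.53964723 134.14334553] [-3.11603698  0.38185882  0.02970584] [-1.05385496  0.47626606  0.60452558] (array([ 0.0015, -0.0001, -0.0004]), 'turn', np.float64(-0.18))
-14 [[259.5 252.2]]
76 [[259.2  80.3]]
```

View pics/w15.png

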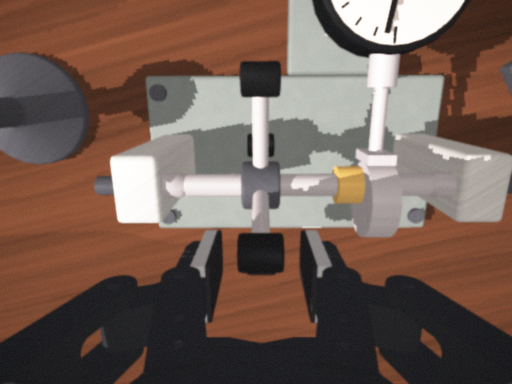

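Emit:
{"method": "servo_tool", "body": {
  "xyz": [
    [0,0,0],
    [0,0,0],
    [0,0,0],
    [0,0,0],
    [0,0,0]
  ],
  "turn": [0,0,0,0,0],
  "fingers": 255,
  "force": 45
}}

```text
time_s: 16.5
ee_pos: [0.5059, 0.0948, 0.1345]
orientation: [-3.116, 0.381, 0.029]
force: [-4.2, 2.1, 4.8]
gripper_width: 0.017
```

```bash
python3 - <<'E'
from go import *
print(injig(pose()[0]),pose()[2]['force'],pose()[2]['time_s'])
E
python3 arc.py -14.3 25.7 5
```

```text
[-19.49013848  25.72660011 134.52171763] [-4.22109198  2.06312389  4.75109144] 16.5
from -14.3
[0.0047, 0, -0.001] -9.3
[0.0095, 0, -0.0015] -4.3
[0.0143, 0, -0.0017] 0.7
[0.019, 0, -0.0014] 5.7
[0.0238, 0, -0.0007] 10.7
from 10.7
[0.0047, 0, 0.0011] 15.7
[0.0092, 0, 0.0026] 20.7
[0.0136, 0, 0.0045] 25.7
```

Emit:
{"method": "servo_tool", "body": {
  "xyz": [
    [0.0047,0,-0.001],
    [0.0095,0,-0.0015],
    [0.0143,0,-0.0017],
    [0.019,0,-0.0014],
    [0.0238,0,-0.0007]
  ],
  "turn": [0,0,0,0,0]
}}

```text
time_s: 17.0
ee_pos: [0.5279, 0.0894, 0.1354]
orientation: [-3.116, 0.381, 0.034]
force: [-8.5, 1.4, 12.2]
gripper_width: 0.0168
```

Emit:
{"method": "servo_tool", "body": {
  "xyz": [
    [0.005,0,0.0005],
    [0.01,0,0.0015],
    [0.015,0,0.003],
    [0.015,0,0.003]
  ],
  "turn": [0,0,0,0]
}}

```text
time_s: 17.4
ee_pos: [0.542, 0.0859, 0.1321]
orientation: [-3.115, 0.381, 0.036]
force: [-3.3, 1.5, 6.5]
gripper_width: 0.0169
```

Run:
```python
from go import *
print(injig(pose()[0]),pose()[2]['orientation'],pose()[2]['force'],pose()[2]['qvel'].round(3))
s,T=wsnap('w16.png')
snap('scene','s16.png'); crop('s16.png',190,130,330,250,5,'s16c.png')
```

```text
[ 17.67354638  25.67098639 132.12472929] [-3.11546978  0.38149215  0.03637456] [-3.27080368  1.47315135  6.5313539 ] [ 0.002 -0.005  0.007 -0.002 -0.008  0.003]
```

View pics/w16.png

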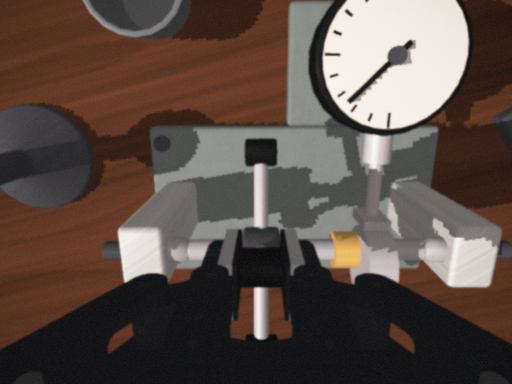

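View pics/s16c.png

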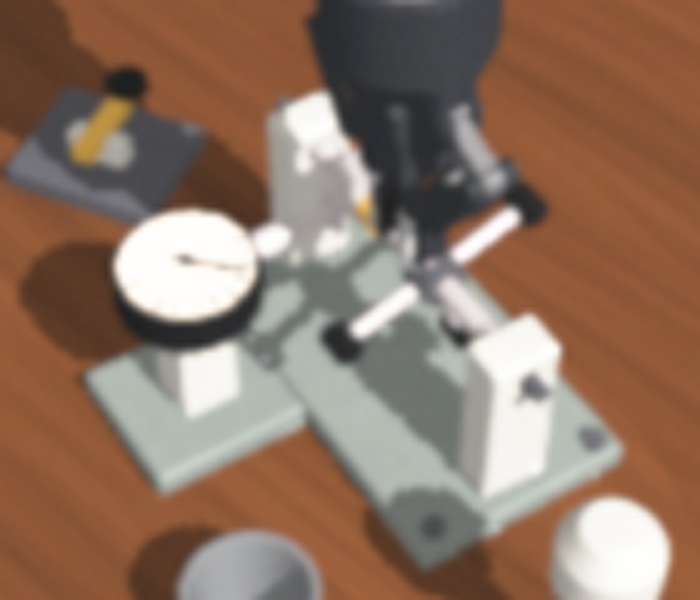

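Run:
```python
from go import *
s=load('s16');print(thpair(s,(344,340),(527,206),105))
s=load('w16');T=np.load('pics/w16_T.npy'); print(needle(s,T,(349.5,101.5),(412,42),.1135))
```

```text
(np.float64(107.2), np.float64(0.15))
(np.float64(45.6), '|a|', np.float64(59.8), array([105.9, -41.6, 113.5]), np.float64(0.0356))
```

```bash
python3 arc.py 17.2 52.2 7
```

```text
from 17.2
[0.0063, 0, 0.0024] 24.2
[0.0122, 0, 0.0055] 31.2
[0.0177, 0, 0.0093] 38.2
[0.0228, 0, 0.0138] 45.2
[0.0272, 0, 0.0188] 52.2
```

Emit:
{"method": "servo_tool", "body": {
  "xyz": [
    [0.006,0,0.0024],
    [0.0117,0,0.005],
    [0.017,0,0.0085],
    [0.022,0,0.013],
    [0.0262,0,0.018]
  ],
  "turn": [0,0,0,0,0]
}}

```text
time_s: 18.0
ee_pos: [0.5675, 0.0796, 0.1145]
orientation: [-3.115, 0.381, 0.034]
force: [-3.0, 0.3, 10.3]
gripper_width: 0.0171
```

Run:
```python
from go import *
print(injig(pose()[0]),pose()[2]['orientation'],pose()[2]['force'],pose()[2]['qvel'].round(3))
s,T=wsnap('w17.png')
snap('scene','s17.png'); crop('s17.png',190,130,330,250,5,'s17c.png')
```

```text
[ 43.9126229   25.67524615 114.47452355] [-3.1153833   0.38137992  0.03418089] [-3.03206933  0.34847402 10.2577801 ] [-0.018  0.12  -0.06   0.008 -0.069 -0.018]
```

View pics/w17.png

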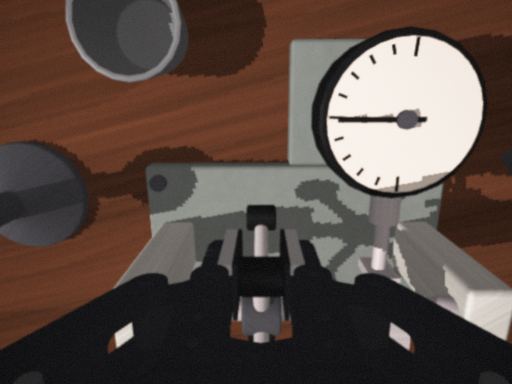

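View pics/s17c.png

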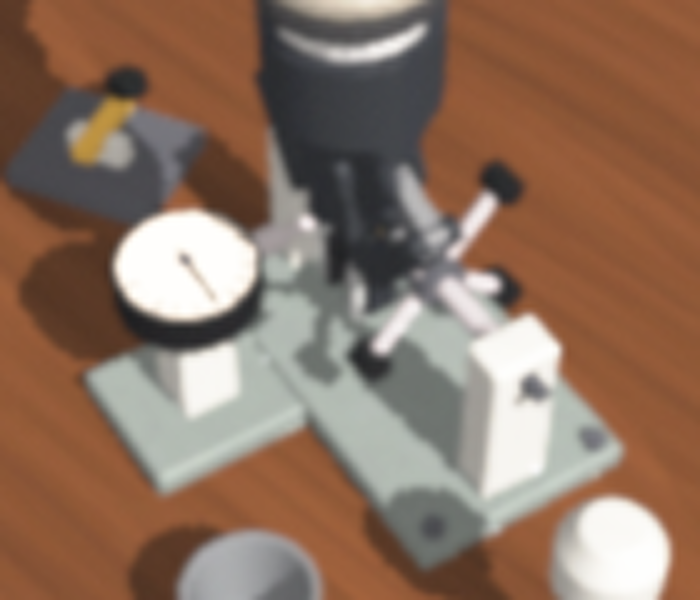

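Emit:
{"method": "servo_tool", "body": {
  "xyz": [
    [0,0,0],
    [0,0,0],
    [0,0,0],
    [0,0,-0.03],
    [0,0,-0.065]
  ],
  "turn": [0,0,0,0,0],
  "fingers": 150
}}

```text
time_s: 18.6
ee_pos: [0.5683, 0.0791, 0.178]
orientation: [-3.116, 0.382, 0.04]
force: [1.0, -0.0, 0.5]
gripper_width: 0.0352
```

Emit:
{"method": "servo_tool", "body": {
  "xyz": [
    [-0.04,0,-0.005],
    [-0.08,0,-0.005],
    [-0.084,0,-0.005],
    [-0.084,0,-0.005],
    [-0.084,0,-0.005]
  ],
  "turn": [0,0,0,0,0]
}}

```text
time_s: 19.1
ee_pos: [0.488, 0.0992, 0.1853]
orientation: [-3.116, 0.382, 0.037]
force: [0.7, 0.3, -0.2]
gripper_width: 0.0353
```

Run:
```python
from go import *
s=load('s17');print(thpair(s,(371,361),(502,183),135))
s=load('w17');T=np.load('pics/w17_T.npy'); print(needle(s,T,(330,119),(427,120),.1135))
print(injig(pose()[0]),pose()[2]['qvel'].round(3),pose()[2]['time_s'],delta([-42,25.5,121]))
s,T=wsnap('w18.png')
for t in(-42,-40,48,50): r=np.radians(t); print(t,proj(s,W(p,[55*np.sin(r),25,100+55*np.cos(r)]),T).round(1))
snap('scene','s18.png'); crop('s18.png',190,130,330,250,5,'s18c.png')
```

```text
(np.float64(139.5), np.float64(0.01))
(np.float64(90.9), '|a|', np.float64(89.5), array([100.1, -44.3, 113.5]), np.float64(0.0401))
[-37.88074458  25.72849208 185.3192778 ] [-0.004  0.016 -0.01   0.002  0.002  0.001] 19.1 (array([-0.0026,  0.0002,  0.0644]), 'turn', np.float64(-0.19))
-42 [[260.2 210.8]]
-40 [[260.2 209.2]]
48 [[259.7  70.2]]
50 [[259.6  67.9]]
```

View pics/w18.png

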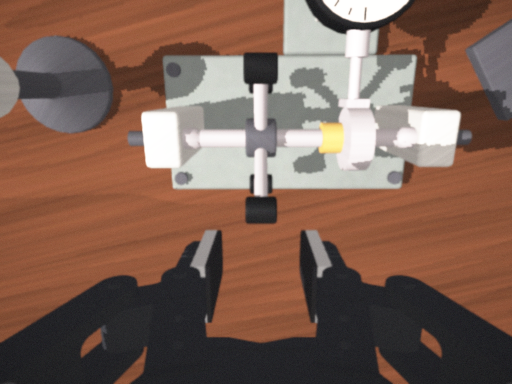

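View pics/s18c.png

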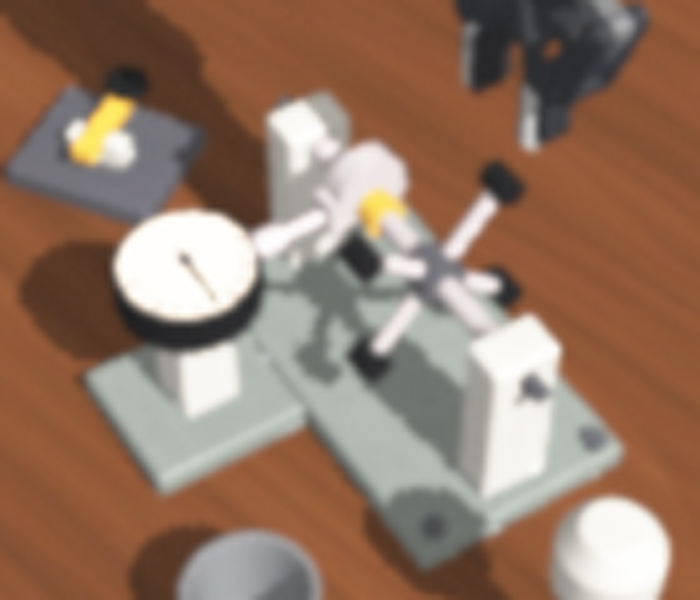

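Emit:
{"method": "servo_tool", "body": {
  "xyz": [
    [-0.002,0,0.025],
    [-0.002,0,0.045],
    [-0.002,0,0.062],
    [-0.002,0,0.063],
    [-0.002,0,0.063]
  ],
  "turn": [0,0,0,0,0]
}}

```text
time_s: 19.7
ee_pos: [0.4851, 0.0997, 0.1218]
orientation: [-3.116, 0.383, 0.04]
force: [0.7, 0.5, 1.2]
gripper_width: 0.0355
```

Emit:
{"method": "servo_tool", "body": {
  "xyz": [
    [0,0,0],
    [0,0,0],
    [0,0,0],
    [0,0,0],
    [0,0,0]
  ],
  "turn": [0,0,0,0,0],
  "fingers": 255,
  "force": 45
}}

```text
time_s: 20.2
ee_pos: [0.4858, 0.0997, 0.1225]
orientation: [-3.115, 0.383, 0.037]
force: [2.2, 0.1, 3.2]
gripper_width: 0.0169
```

```bash
python3 - <<'E'
from go import *
print(injig(pose()[0]),pose()[2]['force'],pose()[2]['time_s'])
E
python3 arc.py -41 9 5
```

```text
[-40.16311982  25.69831727 122.50049649] [2.2068176  0.07178618 3.16427059] 20.2
from -41.0
[0.0038, 0, -0.003] -36.0
[0.0078, 0, -0.0056] -31.0
[0.012, 0, -0.0079] -26.0
[0.0164, 0, -0.0098] -21.0
[0.0209, 0, -0.0114] -16.0
from -16.0
[0.0047, 0, -0.0011] -11.0
[0.0094, 0, -0.0018] -6.0
[0.0142, 0, -0.0021] -1.0
[0.019, 0, -0.002] 4.0
[0.0238, 0, -0.0015] 9.0
```

Emit:
{"method": "servo_tool", "body": {
  "xyz": [
    [0.0038,0,-0.003],
    [0.0078,0,-0.0056],
    [0.012,0,-0.0079],
    [0.0164,0,-0.0098],
    [0.0209,0,-0.0114]
  ],
  "turn": [0,0,0,0,0]
}}

```text
time_s: 20.7
ee_pos: [0.5025, 0.0956, 0.1324]
orientation: [-3.115, 0.383, 0.053]
force: [-11.1, 5.4, 3.5]
gripper_width: 0.0171
```

Emit:
{"method": "servo_tool", "body": {
  "xyz": [
    [0.0047,0,-0.001],
    [0.0094,0,-0.0015],
    [0.0142,0,-0.0015],
    [0.017,0,-0.0015],
    [0.017,0,-0.0015]
  ],
  "turn": [0,0,0,0,0]
}}

```text
time_s: 21.2
ee_pos: [0.5168, 0.0921, 0.1343]
orientation: [-3.115, 0.382, 0.061]
force: [-9.6, 3.6, 13.0]
gripper_width: 0.0172
```

Run:
```python
from go import *
print(injig(pose()[0]),pose()[2]['orientation'],pose()[2]['force'],pose()[2]['qvel'].round(3))
s,T=wsnap('w19.png')
snap('scene','s19.png'); crop('s19.png',190,130,330,250,5,'s19c.png')
```

```text
[ -8.22592143  25.65893598 134.32316877] [-3.11463262  0.38245196  0.06091022] [-9.61045213  3.58593245 12.98997   ] [-0.002 -0.003  0.005 -0.    -0.009  0.002]
```

View pics/w19.png

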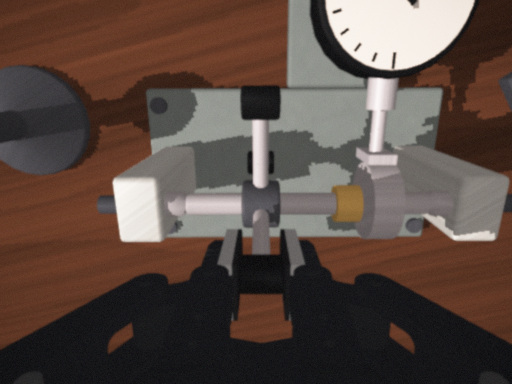

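View pics/s19c.png

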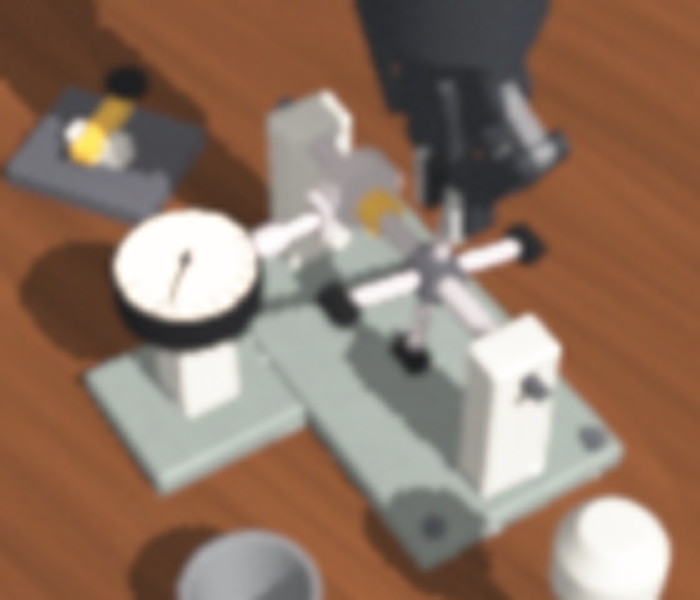

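Emit:
{"method": "servo_tool", "body": {
  "xyz": [
    [0,0,0],
    [0,0,0],
    [0,0,0],
    [-0.009,0,0.001],
    [-0.011,0,0.001]
  ],
  "turn": [0,0,0,0,0],
  "fingers": 150
}}

```text
time_s: 21.8
ee_pos: [0.5049, 0.0949, 0.1334]
orientation: [-3.115, 0.382, 0.063]
force: [-0.1, -0.5, 0.2]
gripper_width: 0.0351
```

Run:
```python
from go import *
s=load('s19');print(thpair(s,(338,303),(527,246),76)); print(needle(s,None,(190+173/5,130+305/5),(190+185/5,130+259/5)))
print(injig(pose()[0]),pose()[2]['orientation'],delta([-16,25.6,134.5]))
s,T=wsnap('w20.png')
for t in(-14,-12,76,78): r=np.radians(t); print(t,proj(s,W(p,[55*np.sin(r),25,100+55*np.cos(r)]),T).round(1))
```

```text
(np.float64(77.3), np.float64(0.28))
(np.float64(130.7), '|a|', np.float64(115.2), array([101.1, -30.3, 113. ]), np.float64(0.0283))
[-20.4370968   25.55576202 133.3745197 ] [-3.11482672  0.38241732  0.06273499] (array([ 0.0044, -0.0001, -0.0013]), 'turn', np.float64(-0.21))
-14 [[259.6 252.1]]
-12 [[259.6 248.3]]
76 [[259.  77.]]
78 [[259.   76.1]]
```

View pics/w20.png

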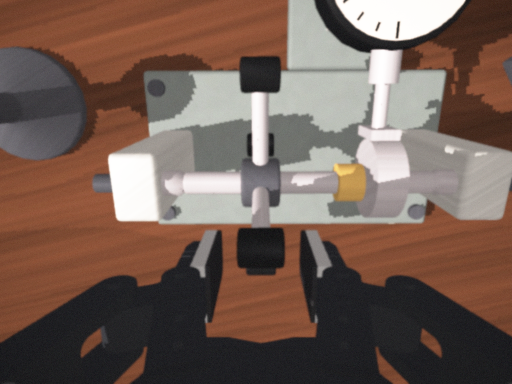

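Emit:
{"method": "servo_tool", "body": {
  "xyz": [
    [0.0035,0,-0.001],
    [0.0035,0,-0.001],
    [0.0035,0,-0.001],
    [0.0035,0,-0.001],
    [0.0035,0,-0.001]
  ],
  "turn": [0,0,0,0,0],
  "fingers": 255,
  "force": 45
}}

```text
time_s: 22.35
ee_pos: [0.5088, 0.094, 0.1347]
orientation: [-3.115, 0.382, 0.061]
force: [-0.8, -0.2, 3.9]
gripper_width: 0.017
```

Emit:
{"method": "servo_tool", "body": {
  "xyz": [
    [0.0047,0,-0.001],
    [0.0095,0,-0.0015],
    [0.0143,0,-0.0015],
    [0.019,0,-0.001],
    [0.0238,0,0]
  ],
  "turn": [0,0,0,0,0]
}}

```text
time_s: 22.85
ee_pos: [0.5303, 0.0888, 0.1344]
orientation: [-3.114, 0.382, 0.067]
force: [-7.9, 2.1, 13.6]
gripper_width: 0.0171
```

Emit:
{"method": "servo_tool", "body": {
  "xyz": [
    [0.005,0,0.0007],
    [0.01,0,0.0018],
    [0.015,0,0.0035],
    [0.015,0,0.0035]
  ],
  "turn": [0,0,0,0]
}}

```text
time_s: 23.25
ee_pos: [0.5442, 0.0853, 0.1304]
orientation: [-3.114, 0.382, 0.07]
force: [-2.7, 0.2, 6.2]
gripper_width: 0.0171
```

Run:
```python
from go import *
print(injig(pose()[0]),pose()[2]['orientation'],pose()[2]['force'],pose()[2]['qvel'].round(3))
s,T=wsnap('w21.png')
snap('scene','s21.png'); crop('s21.png',190,130,330,250,5,'s21c.png')
```

```text
[ 19.95678226  25.65390263 130.40181007] [-3.11413771  0.38188848  0.07021275] [-2.7284732   0.24649467  6.19112075] [ 0.    -0.002  0.006 -0.002 -0.012  0.002]
```

View pics/w21.png

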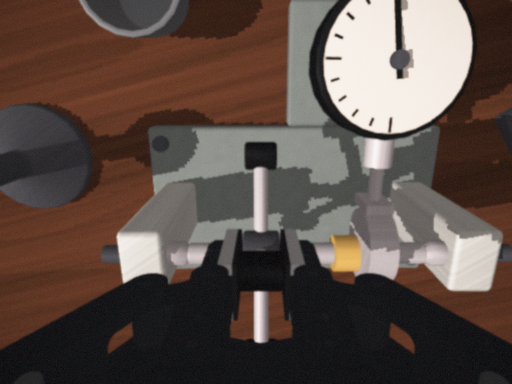

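View pics/s21c.png

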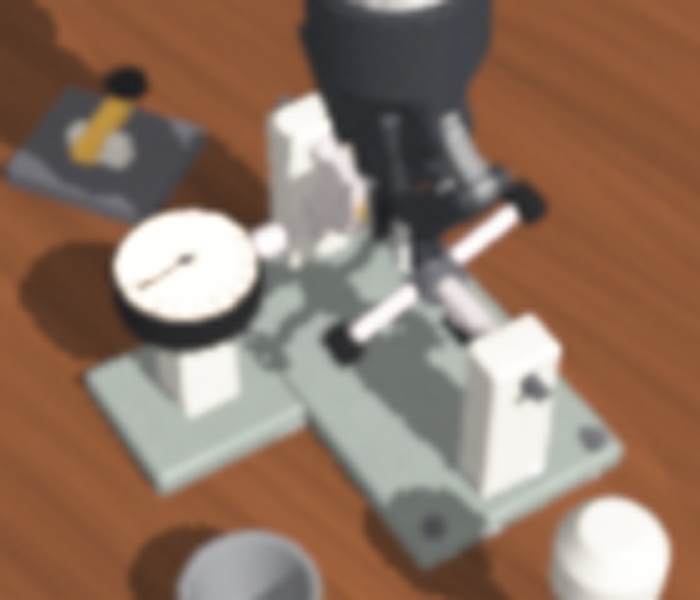

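```bash
python3 - <<'E'
from go import *
s=load('s21');print(thpair(s,(345,342),(526,203),105)); print(needle(s,None,(190+138/5,130+286/5),(190+186/5,130+259/5)))
s=load('w21');T=np.load('pics/w21_T.npy'); print(needle(s,T,(398,2),(400.3,77),.1135))
crop('w21.png',300,0,480,150,4,'w21c.png')
E
python3 arc.py 18.5 48.5 6
```

```text
(np.float64(109.8), np.float64(0.12))
(np.float64(174.6), '|a|', np.float64(154.8), array([100.7, -30. , 113. ]), np.float64(0.027))
(np.float64(171.0), '|a|', np.float64(150.0), array([ 93.2, -37. , 113.5]), np.float64(0.0296))
from 18.5
[0.0054, 0, 0.0021] 24.5
[0.0105, 0, 0.0048] 30.5
[0.0153, 0, 0.0079] 36.5
[0.0197, 0, 0.0116] 42.5
[0.0237, 0, 0.0157] 48.5
```

View pics/w21c.png

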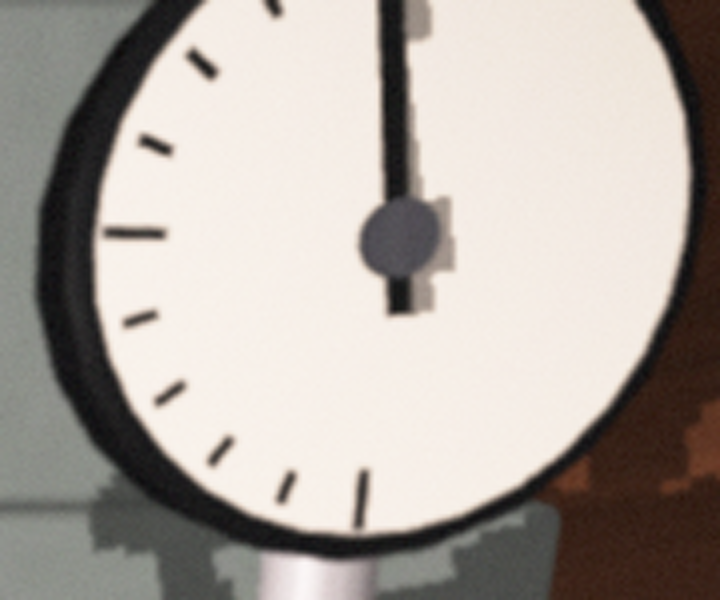

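Emit:
{"method": "servo_tool", "body": {
  "xyz": [
    [0.0054,0,0.0022],
    [0.0105,0,0.0048],
    [0.0155,0,0.008],
    [0.02,0,0.0118],
    [0.0238,0,0.016]
  ],
  "turn": [0,0,0,0,0]
}}

```text
time_s: 23.85
ee_pos: [0.5666, 0.0798, 0.1141]
orientation: [-3.114, 0.382, 0.07]
force: [-2.1, 1.4, 11.3]
gripper_width: 0.017
```

Emit:
{"method": "servo_tool", "body": {
  "xyz": [
    [0,0,0],
    [0,0,0]
  ],
  "turn": [0,0]
}}

```text
time_s: 24.05
ee_pos: [0.5666, 0.0798, 0.114]
orientation: [-3.114, 0.382, 0.071]
force: [-0.2, 0.4, 1.7]
gripper_width: 0.0175
```

Run:
```python
from go import *
print(injig(pose()[0]),pose()[2]['orientation'],pose()[2]['force'],pose()[2]['qvel'].round(3))
s,T=wsnap('w22.png');crop('w22.png',300,0,480,190,4,'w22c.png')
snap('scene','s22.png'); crop('s22.png',190,130,330,250,5,'s22c.png')
```

```text
[ 43.06912373  25.61335853 114.00740675] [-3.11381727  0.38199445  0.07054511] [-0.18253469  0.41358405  1.71188103] [ 0.    -0.003  0.003 -0.002 -0.005  0.002]
```

View pics/w22c.png

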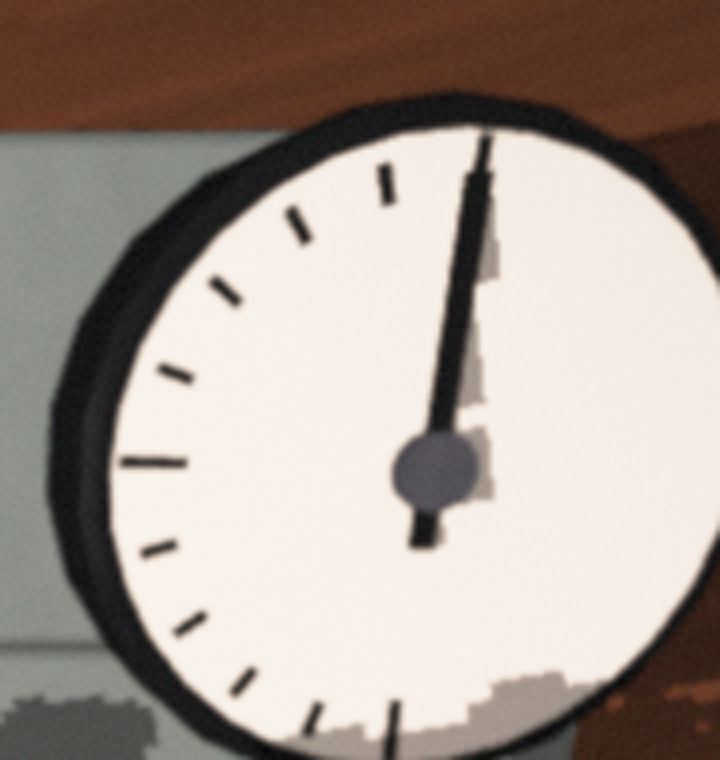

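View pics/s22c.png

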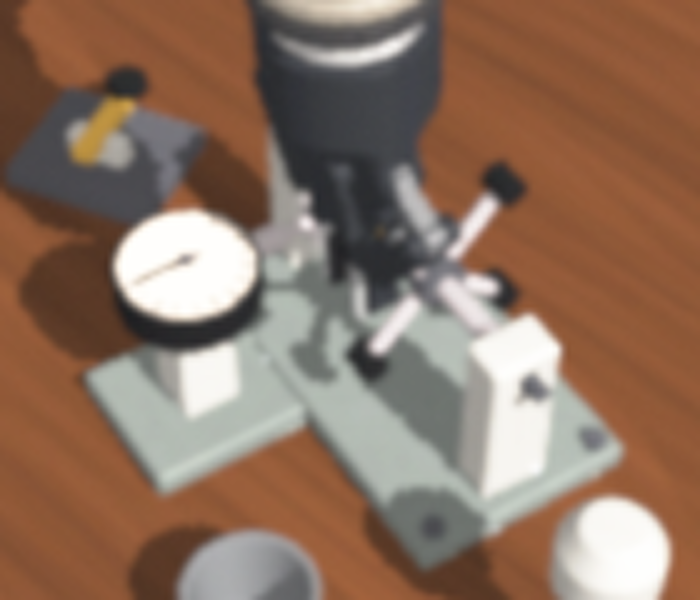

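Emit:
{"method": "servo_tool", "body": {
  "xyz": [
    [0,0,0],
    [0,0,0],
    [0,0,0],
    [0,0,-0.03],
    [0,0,-0.07]
  ],
  "turn": [0,0,0,0,0],
  "fingers": 150
}}

```text
time_s: 24.65
ee_pos: [0.5683, 0.0791, 0.1827]
orientation: [-3.114, 0.382, 0.078]
force: [1.4, -0.6, -0.9]
gripper_width: 0.035
```

Emit:
{"method": "servo_tool", "body": {
  "xyz": [
    [-0.02,0,-0.03],
    [-0.03,0,-0.06],
    [-0.03,0,-0.09],
    [-0.03,0,-0.09],
    [-0.03,0,-0.09]
  ],
  "turn": [0,0,0,0,0]
}}

```text
time_s: 25.15
ee_pos: [0.5438, 0.0855, 0.2743]
orientation: [-3.114, 0.382, 0.077]
force: [0.3, -0.6, 0.1]
gripper_width: 0.0351
```

Run:
```python
from go import *
s=load('s22');print(thpair(s,(369,361),(503,184),135))
print(injig(pose()[0]),pose()[2]['force'],pose()[2]['time_s'])
s,T=wsnap('w23.png')
snap('scene','s23.png'); crop('s23.png',190,130,330,250,5,'s23c.png')
# subpixel barrel shifts vs s18
a=load('s18')['pixels'];b=load('s23')['pixels']
for n,(u,v) in {'front':(190+371/5,130+361/5),'rear':(190+502/5,130+183/5),'side':(190+360/5,130+256/5)}.items():
    u,v=int(u),int(v);g=lambda i:cv2.cvtColor(i[v-7:v+8,u-7:u+8],cv2.COLOR_BGR2GRAY).astype(np.float32)
    print(n,cv2.phaseCorrelate(g(a),g(b),cv2.createHanningWindow((15,15),cv2.CV_32F)))
sc=load('s18')
for t in(138,139.5,318,319.5): r=np.radians(t); print(t,proj(sc,W(p,[55*np.sin(r),25,100+55*np.cos(r)])))
crop('w23.png',280,20,460,170,4,'w23c.png')
```

```text
(np.float64(138.2), np.float64(0.0))
[ 19.4836823   25.75494818 274.27994714] [ 0.33319029 -0.55346831  0.08970858] 25.15
front ((0.20395833939376296, 0.3884067372585527), 0.9325086805555556)
rear ((0.8332635599845339, 0.49383763159149296), 1.2077199109395345)
side ((1.060064184273056, -0.11903207490539902), 0.8284068520863851)
138 [[262.797804   200.22158763]]
139.5 [[263.16884466 200.27830413]]
318 [[289.68500428 164.90575412]]
319.5 [[289.33054053 164.80238242]]
```

View pics/w23.png

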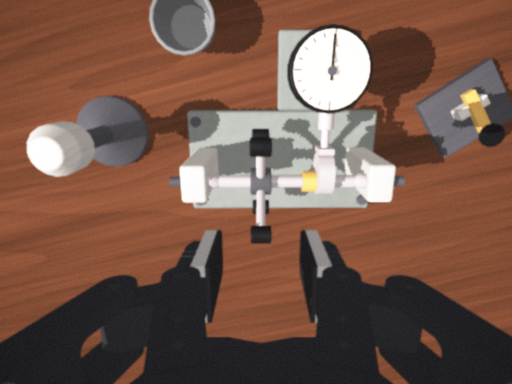

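View pics/s23c.png

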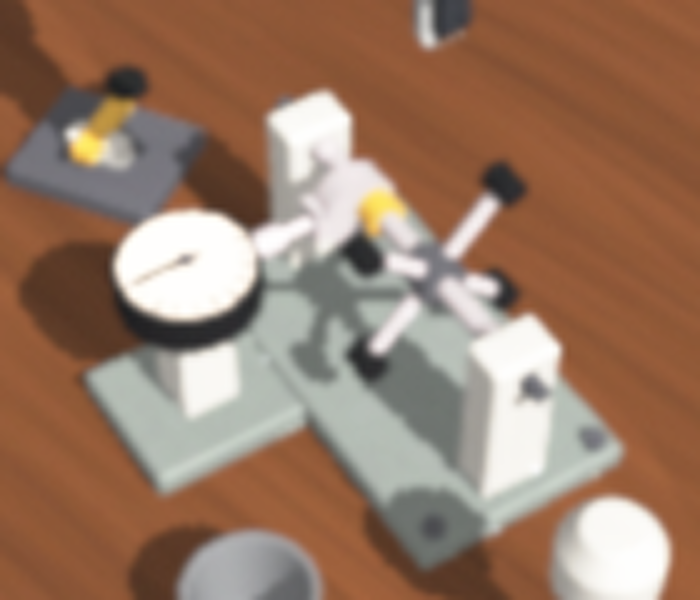

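View pics/w23c.png

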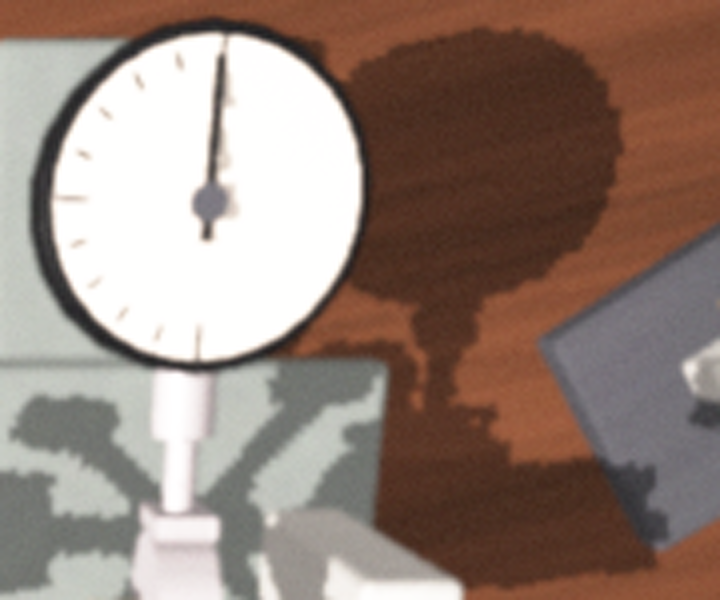

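The needle lies on the top (highest) tick, tip at crop (221,55) with the tick at (225,38). The gripper is clear of everything.

Run:
```python
from go import *
s=load('w23');T=np.load('pics/w23_T.npy');c=lambda x,y:(280+x/4,20+y/4)
print(needle(s,T,c(221,55),c(207,238),.1135))
print(pose()[2]['qvel'].round(3)); print(hand_in())
```

```text
(np.float64(181.0), '|a|', np.float64(167.1), array([ 93.1, -35.9, 113.5]), np.float64(0.0352))
[-0.     0.009  0.004  0.001  0.001  0.   ]
the job is handed in; nothing more can be done
None
```

I turned the spindle by its star handle to the cam's lowest point and held it there about 1.6 s. Then I turned it on the same way, half a turn in several regrips, to the highest point, let go and lifted clear. I handed in at about 25 s.

- **Lowest point:** the needle lay on the zero tick. Star angle against gauge readings put the cam about 1–4° from its true lowest, which is at most about 0.02 mm of travel.
- **Highest point, after letting go:** the needle lies on the last tick. Comparing the star angle with the half-travel reading puts the cam about 175–179° round from the lowest, which is at most about 0.03 mm short of the top.
- **Disagreement:** the final needle angle worked out from the picture was 181.0°, against 183.3° expected. Taken literally, that would put the cam at 167° rather than 180°. Readings this close to the top are very sensitive to error, and mine scatter by about 2°. I relied on the tick alignment and the star-angle comparison instead.
- **Barrel creep:** the barrel crept in the pads during the strokes, so I regripped several times. The tool tilted about 2–3° along the way.
- **Surroundings:** I saw no contact with the gauge and nothing around the jig moved in the pictures. The wrist force stayed below about 25 N in the readings.

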